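# Close the clay jars with their wooden lids

## Task

Work at the sand-painting bench is over: close the four clay jars so that no dust gets in, each with the wooden lid made for its size, plug in the mouth and the disc lying level on the rim. Set the lids down rather than dropping them, and leave the jars, the bowl and the palette knife standing where they are.

Things in the scene. Friction and masses are not known exactly. Their poses are not given: they have to be found in the camera images.
- lid_small_knob (a point): Smallest lid, pale turned wood, loose, lying knob up: round disc 60 mm across, 8 thick; under it a plug 12 mm deep tapering from 43 to 30 mm; on it a round knob 26 mm across from 10 to 36 mm above the disc, on an 18 mm neck. This point: on the knob's axis, 23 mm above the disc's top (43 above the plug's underside, 31 above the disc's), where to grip. z up; yaw means nothing.
- lid_medium_knob (a point): Second smallest lid, pale turned wood, loose, lying knob up: round disc 78 mm across, 8 thick; under it a plug 12 mm deep tapering from 61 to 48 mm; on it a round knob 26 mm across from 10 to 36 mm above the disc, on an 18 mm neck. This point: on the knob's axis, 23 mm above the disc's top (43 above the plug's underside, 31 above the disc's), where to grip. z up; yaw means nothing.
- lid_large_knob (a point): Second largest lid, pale turned wood, loose, lying knob up: round disc 96 mm across, 8 thick; under it a plug 12 mm deep tapering from 79 to 66 mm; on it a round knob 26 mm across from 10 to 36 mm above the disc, on an 18 mm neck. This point: on the knob's axis, 23 mm above the disc's top (43 above the plug's underside, 31 above the disc's), where to grip. z up; yaw means nothing.
- lid_giant_knob (a point): Largest lid, pale turned wood, loose, lying knob up: round disc 114 mm across, 8 thick; under it a plug 12 mm deep tapering from 97 to 84 mm; on it a round knob 26 mm across from 10 to 36 mm above the disc, on an 18 mm neck. This point: on the knob's axis, 23 mm above the disc's top (43 above the plug's underside, 31 above the disc's), where to grip. z up; yaw means nothing.
- jar_small_mouth (a point): Smallest jar, plain red clay, loose, standing open: 60 mm high, rim 58 mm across outside, 48 inside, sides slightly bellied (66 mm at the widest). This point: centre of the mouth, level with the top of the rim; z up. With the smallest lid home its disc lies on the rim and its knob point is 31 mm above this point.
- jar_medium_mouth (a point): Second smallest jar, plain red clay, loose, standing open: 72 mm high, rim 76 mm across outside, 66 inside, sides slightly bellied (84 mm at the widest). This point: centre of the mouth, level with the top of the rim; z up. With the second smallest lid home its disc lies on the rim and its knob point is 31 mm above this point.
- jar_large_mouth (a point): Second largest jar, plain red clay, loose, standing open: 84 mm high, rim 94 mm across outside, 84 inside, sides slightly bellied (102 mm at the widest). This point: centre of the mouth, level with the top of the rim; z up. With the second largest lid home its disc lies on the rim and its knob point is 31 mm above this point.
- jar_giant_mouth (a point): Largest jar, plain red clay, loose, standing open: 95 mm high, rim 112 mm across outside, 102 inside, sides slightly bellied (120 mm at the widest). This point: centre of the mouth, level with the top of the rim; z up. With the largest lid home its disc lies on the rim and its knob point is 31 mm above this point.
- bowl: A low, open bowl of dried gourd, tan, 120 mm across and 45 mm high, no lid belongs to it; stays where it is. Origin: centre of its underside.
- knife: A palette knife lying flat at the far side, 235 mm long and 14 mm high, wooden handle and steel blade; stays where it is. Origin: on the table under the middle of the knife, x towards the blade.
There are look-alikes about, which are no part of the job. What is shaped like the part that bears lid_giant_knob but blue is not meant.

How it is judged:
By the outcome, as a careful person would: the job done as asked, in the order asked, and still so for the second after the job is handed in, with the robot touching nothing.
It also fails if it takes over 109 s, if anything falls off the work surface, if the arm or the gripper's body presses on something with over 40 N, if the wrist force passes 120 N, or if a joint passes its speed limit or range.

## Robot

A 7-joint arm with a two-finger parallel gripper is mounted at the origin on the work surface. World frame = base frame: x ahead of the robot, y to its left, z up, the work surface at z = 0. Lengths are in m, angles in rad, forces in N, time in s.
With the tool pointing down it reaches from about 0.425 to 0.925 m from the base axis. Payload 6.8 kg.
Tool frame: the origin (TCP) lies at the very end of the fingers, on their centre line; the grasp point (between the pads) lies 19 mm behind it; z points along the fingers, y is the direction in which the jaws open and shut (so a half turn about z gives the same grasp; the last joint's range is limited). The gripper opens to 85 mm and grips with 20 to 120 N. Pads are 22 mm wide; open, the fingers measure 114 mm over their backs; the gripper's body (76 mm by 85 mm) begins 54 mm behind the grasp point. The pads swing forward as they close: fully open they stand 13 mm farther back than shut.
Start: joints at [1.093, 0.477, 0.022, 1.555, -0.011, 1.109, -0.083], TCP at [0.244, -0.629, 0.231] pointing down, gripper open.
Joint ranges: [-2.96, 2.96], [-0.34, 2.1], [-1.41, 1.46], [0.24, 2.44], [-1.37, 4.51], [0.17, 1.92], [-2.96, 2.96]. Speed limits (rad/s): [2.39, 2.39, 3.14, 3.14, 3.14, 3.14, 3.14].

## Interface

Orientations are given as a rotation vector (axis times angle).
In Python, from bench import monitor, viewer, job gives the robot as it stands. The module is installed in compiled form; this text tells all that it offers.
- The arm moves only by the tool drive_tool, never from a script. Its argument "commands" is a list of rows, each an object with "linear": the shift along the tool's x, y, z in m, a list of three; "dr": the turn, a rotation vector about the tool's x, y, z in degrees, a list of three; "jaw": the closure, from 0 (fully open) to 1 (shut). A call has 1 to 8 rows; each row shifts and turns the pose as measured when the row begins, along the tool's axes as they then stand; what a row does not reach is not made up. A row lasts 1/8 s, in which the tool goes at most 62.5 mm and 10.7 degrees, less where a joint would pass 70% of its speed; a pose out of reach is approached as far as the arm can. A call is refused whole if a number of a shift passes 0.0625 or a number of a turn 10.7, either way. A call with a gripper value outside its range is refused whole. The fingers move at their own pace and stop on an object; "force" is the grip in N (left out, the last holds). Time passes only in rows, so rows that do not move let the fingers close. It gives the time, the measured TCP pose, the force and the opening at its end, in the units of the state.
- monitor.get_obs(): the state, without advancing time (a new reading comes with each control period).
- viewer.grab_frame(name): name is "scene" or "top" or "wrist"; returns the picture (384x512x3 uint8, red, green, blue); there is no depth.
- viewer.calibration(name): a dict with "K" (3x3 intrinsics, pixels), "R" (3x3) and "t" (3): a world point X has camera coordinates R X + t. Camera axes: x right, y down, z forward; pixel columns grow to the right and rows downward; lengths in m; the calibration is good to about 2 mm. A picture is of the moment at which its call begins: read the wrist's pose just before it. calibration takes no time and is no camera call; for the wrist camera it gives the pose at the moment of the call.
- job.hand_in(): hands the job in, once; it reports no verdict.
The state is a dict: "clock": time; "joints": joint angles; "qvel": joint speeds; "tau": joint torques, N m; "tcp_pos": TCP position; "orientation": TCP orientation; "contact_force": force on the tool from outside, world axes, zero at the start; "moment": the same for the moment, N m; "grip_width": finger opening in m.
Only numpy, scipy, OpenCV 4.12 (cv2) and the standard library are available. Lean on these libraries where they do the work, as an engineer would, in place of code of your own. Each camera call takes 0.05 s, during which the arm holds its last target.

## Working session

There is one attempt and no reset: what is moved stays moved. The work goes in short steps, Python scripts to look and compute and a tool call to move; the robot and the scene stay as the last step left them, time stands still between calls to the robot, and variables do not carry over. Pictures are saved under pics/ and viewed, and the job is handed in when it is done.

Besides the shell and the picture viewer there is one more tool, called after "Emit:" in YAML: its name, and indented under it one key for each argument. drive_tool: Moves the arm, as the interface text tells. Its arguments: {"type":"object","properties":{"commands":{"type":"array"},"force":{"type":"number"}},"required":["commands"]}

```bash
mkdir -p pics
python3 - <<'E'
from bench import monitor, viewer, job
import cv2
o=monitor.get_obs()
for k,v in o.items(): print(k,v)
for n in ["scene","top","wrist"]:
    c=viewer.calibration(n); print(n,c)
    im=viewer.grab_frame(n); cv2.imwrite(f"pics/{n}0.png",im[:,:,::-1])
E
```

```text
clock 0.0
joints [ 1.09289891  0.47780568  0.02234614  1.55645381 -0.01148244  1.10928346
 -0.08311388]
qvel [-0.0009749  -0.00160914  0.00040797  0.00027928  0.00145179  0.00192385
 -0.0003983 ]
tau [-1.32132760e-05 -5.96452975e+01  1.60813518e+00 -2.81196767e+01
  1.25167030e-02  9.43826220e-03  4.36247979e-05]
tcp_pos [ 0.243728   -0.62883027  0.2303211 ]
orientation [-3.08631470e+00 -5.77264602e-01  7.62047817e-04]
contact_force [-0.05159169  0.16022972 -0.17276157]
moment [-0.00488214 -0.01822678 -0.02306488]
grip_width 0.08534830476890654
scene {'K': array([[422.14748963,   0.        , 255.09709245],
       [  0.        , 422.14748963, 191.05901754],
       [  0.        ,   0.        ,   1.        ]]), 'R': array([[-0.34477468,  0.93867541, -0.00434743],
       [ 0.6866302 ,  0.2490353 , -0.68302298],
       [-0.64005421, -0.23847411, -0.73038395]]), 't': array([ 0.20379568, -0.31332882,  1.81822553])}
top {'K': array([[429.00564888,   0.        , 256.4937994 ],
       [  0.        , 429.00564888, 194.01391499],
       [  0.        ,   0.        ,   1.        ]]), 'R': array([[-0.00740843, -0.99986828,  0.01444055],
       [-0.99658316,  0.00619457, -0.08236281],
       [ 0.08226251, -0.01500139, -0.99649779]]), 't': array([-0.01449734,  0.555683  ,  1.38958794])}
wrist {'K': array([[317.74211793,   0.        , 257.55270626],
       [  0.        , 317.74211793, 191.62939729],
       [  0.        ,   0.        ,   1.        ]]), 'R': array([[ 0.36036271, -0.93281101, -0.00152671],
       [-0.89575204, -0.34650194,  0.27850437],
       [-0.26032095, -0.09899504, -0.96043375]]), 't': array([-0.67270878, -0.03498404,  0.37913186])}
```

View pics/scene0.png

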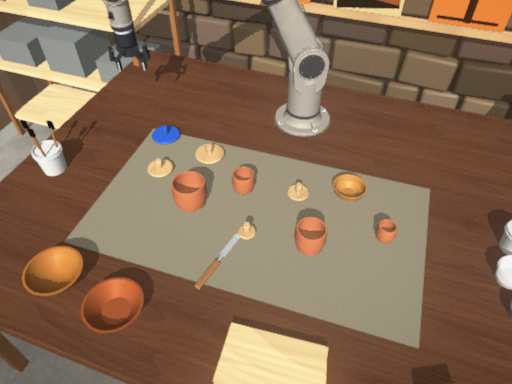

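View pics/top0.png

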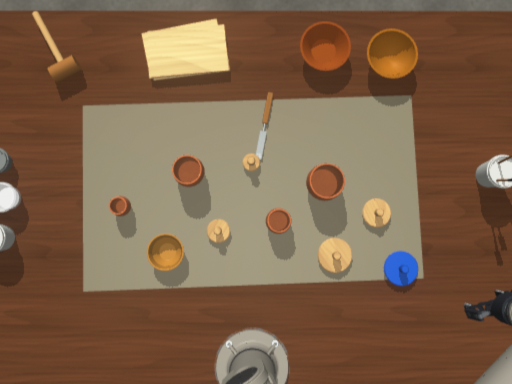

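View pics/wrist0.png

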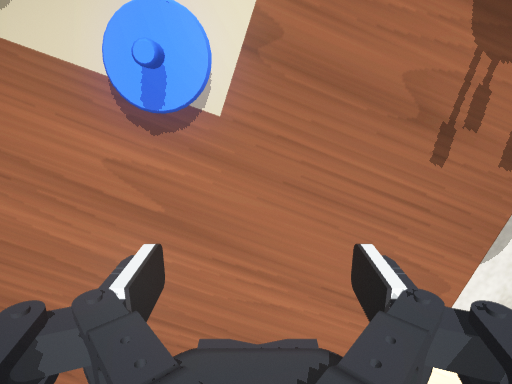

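```bash
cat > h.py <<'E'
import numpy as np, cv2
from bench import monitor, viewer
C={}
def cal(n):
    if n=="wrist": return viewer.calibration(n)
    return C.setdefault(n,viewer.calibration(n))
def toplane(c,uv,z):
    d=c["R"].T@np.linalg.inv(c["K"])@np.array([uv[0],uv[1],1.]); o=-c["R"].T@c["t"]
    return o+d*(z-o[2])/d[2]
def proj(c,X):
    p=c["K"]@(c["R"]@np.asarray(X)+c["t"]); return p[:2]/p[2]
def tri(obs):
    A=[];b=[]
    for c,uv in obs:
        d=c["R"].T@np.linalg.inv(c["K"])@np.array([uv[0],uv[1],1.]); d/=np.linalg.norm(d); o=-c["R"].T@c["t"]
        P=np.eye(3)-np.outer(d,d); A.append(P);b.append(P@o)
    A=np.vstack(A);b=np.hstack(b); X=np.linalg.lstsq(A,b,rcond=None)[0]; return X,np.linalg.norm(A@X-b)
E
python3 - <<'E'
import cv2
t=cv2.imread("pics/top0.png"); s=cv2.imread("pics/scene0.png")
cv2.imwrite("pics/topc.png",cv2.resize(t[140:290,95:425],None,fx=2.4,fy=2.4,interpolation=cv2.INTER_CUBIC))
cv2.imwrite("pics/scenec.png",cv2.resize(s[115:290,120:410],None,fx=2.7,fy=2.7,interpolation=cv2.INTER_CUBIC))
E
```

```text
(no output)
```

View pics/topc.png

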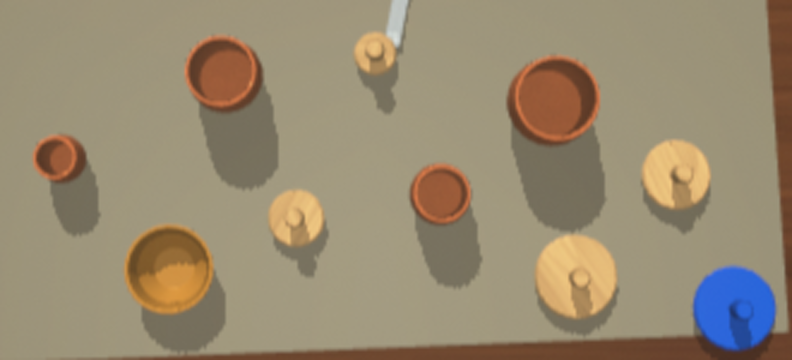

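View pics/scenec.png

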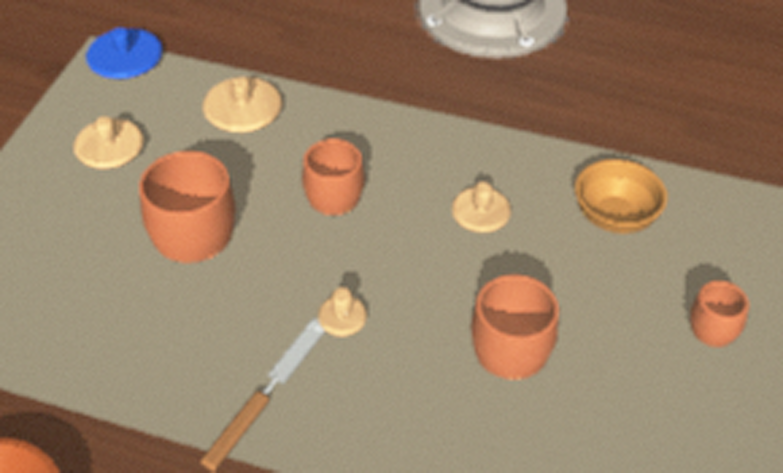

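```bash
cat >> h.py <<'E'
def masks(im):
    hsv=cv2.cvtColor(im,cv2.COLOR_RGB2HSV); return hsv
def circ(P):
    P=np.asarray(P)
    A=np.c_[2*P[:,:2],np.ones(len(P))]; b=(P[:,:2]**2).sum(1)
    keep=np.ones(len(P),bool)
    for _ in range(4):
        x=np.linalg.lstsq(A[keep],b[keep],rcond=None)[0]; r=np.sqrt(x[2]+x[0]**2+x[1]**2)
        e=abs(np.hypot(P[:,0]-x[0],P[:,1]-x[1])-r); keep=e<max(0.0012,1.8*np.median(e))
    return x[:2],2*r,keep.mean()
E
python3 - <<'E'
from h import *
im=cv2.imread("pics/top0.png")[:,:,::-1].copy(); hsv=cv2.cvtColor(im,cv2.COLOR_RGB2HSV)
for n,u,v in [("jar",326,182),("jarin",326,190),("rim",326,165),("lid",330,250),("lidS",250,165),("mat",300,130),("bowl",165,252),("blade",263,145),("dark",188,175)]: print(n,hsv[v,u])
c=cal("top"); print("cam",-c["R"].T@c["t"])
H,S,V=[hsv[:,:,i].astype(int) for i in range(3)]
roi=np.zeros(H.shape,bool); roi[140:285,95:425]=1
jar=roi&(H<13)&(S>110); lid=roi&(H>=11)&(H<24)&(S>75)&(V>150)
for nm,m in [("jar",jar),("lid",lid)]:
    cs,_=cv2.findContours(m.astype(np.uint8),cv2.RETR_EXTERNAL,cv2.CHAIN_APPROX_NONE)
    for k in cs:
        if cv2.contourArea(k)<60: continue
        k=k[:,0,:].astype(float); mc=k.mean(0)
        for z in ([.06,.072,.084,.095] if nm=="jar" else [.018]):
            P=np.array([toplane(c,q+(q-mc)/np.linalg.norm(q-mc)*0.4,z) for q in k])
            if nm=="jar":
                nd=(-c["R"].T@c["t"])[:2]; ct=P[:,:2].mean(0); P=P[((P[:,:2]-ct)@(ct-nd))>0]
            x,d,f=circ(P); print(nm,mc.round(1),z,x.round(4),"d",d.round(4),round(f,2))
E
```

```text
jar [ 10 163 153]
jarin [ 11 163 152]
rim [ 11 153 113]
lid [ 19 119 234]
lidS [ 17 116 138]
mat [ 22  58 158]
bowl [ 17 172 207]
blade [ 54   7 189]
dark [ 10 161 158]
cam [0.43936593 0.0029081  1.43069827]
jar [342.5 283.2] 0.06 [ 0.2403 -0.3682] d 0.1035 0.96
jar [342.5 283.2] 0.072 [ 0.242 -0.365] d 0.1026 0.96
jar [342.5 283.2] 0.084 [ 0.2438 -0.3617] d 0.1017 0.96
jar [342.5 283.2] 0.095 [ 0.2454 -0.3587] d 0.1009 0.96
jar [278.2 220.3] 0.06 [ 0.4674 -0.0847] d 0.0826 0.94
jar [278.2 220.3] 0.072 [ 0.4672 -0.0839] d 0.0819 0.94
jar [278.2 220.3] 0.084 [ 0.4669 -0.0831] d 0.0812 0.94
jar [278.2 220.3] 0.095 [ 0.4667 -0.0824] d 0.0805 0.94
jar [119.2 205.4] 0.06 [0.52   0.4233] d 0.0613 0.72
jar [119.2 205.4] 0.072 [0.5192 0.4196] d 0.0608 0.76
jar [119.2 205.4] 0.084 [0.5185 0.4159] d 0.0603 0.76
jar [119.2 205.4] 0.095 [0.5179 0.4125] d 0.0598 0.76
jar [325.3 181.2] 0.06 [ 0.5952 -0.2438] d 0.1162 0.81
jar [325.3 181.2] 0.072 [ 0.5938 -0.2416] d 0.1152 0.83
jar [325.3 181.2] 0.084 [ 0.5924 -0.2394] d 0.1142 0.83
jar [325.3 181.2] 0.095 [ 0.5911 -0.2375] d 0.1133 0.85
jar [187.5 170.1] 0.06 [0.6346 0.207 ] d 0.0955 0.84
jar [187.5 170.1] 0.072 [0.6329 0.2052] d 0.0947 0.84
jar [187.5 170.1] 0.084 [0.6312 0.2034] d 0.0938 0.84
jar [187.5 170.1] 0.095 [0.6296 0.2018] d 0.0931 0.84
jar [421.4 214.6] 0.06 [ 0.5812 -0.5335] d 0.2052 0.88
jar [421.4 214.6] 0.072 [ 0.5799 -0.5288] d 0.2034 0.88
jar [421.4 214.6] 0.084 [ 0.5787 -0.5241] d 0.2016 0.88
jar [421.4 214.6] 0.095 [ 0.5775 -0.5198] d 0.2 0.88
lid [334.4 254.3] 0.018 [ 0.3564 -0.2724] d 0.1139 0.79
lid [164.6 251.5] 0.018 [0.3704 0.2824] d 0.1232 0.76
lid [217.8 230.2] 0.018 [0.4377 0.1098] d 0.078 0.78
lid [376.4 212. ] 0.018 [ 0.4943 -0.4139] d 0.0961 0.79
lid [250.5 161.5] 0.018 [0.6645 0.0008] d 0.0597 0.77
```

```bash
cat >> h.py <<'E'
from scipy.spatial.transform import Rotation as Ro
def go(*ts,start=None):
    o=monitor.get_obs(); R=Ro.from_rotvec(o["orientation"]).as_matrix()
    p=np.array(o["tcp_pos"]); print("t",round(o["clock"],2),"tcp",p.round(4),"tilt",(np.degrees(np.arccos(-R[2,2]))).round(2),"w",round(o["grip_width"],4),"F",np.round(o["contact_force"],1),"q7",round(o["joints"][6],2))
    D=np.array([[0,1.,0],[0,0,0],[0,0,0]])
    # turn error to exactly down, tool frame, degrees
    ax=np.cross([0,0,1],R.T@np.array([0,0,-1.])); print("levelling dr",np.degrees(ax).round(2))
    for t in ts:
        d=R.T@(np.array(t)-p); n=max(1,int(np.ceil(abs(d).max()/0.06))); print("to",t,"tool shift mm",(d*1000).round(1),"rows",n,"each",(d/n*1000).round(1)); p=np.array(t)
E
python3 - <<'E'
from h import *
go((.3564,-.2724,.15))
c=cal("top");s=cal("scene")
print(tri([(c,(251.3,160.4)),(s,(246.7,224.6))]))
# giant knob
print(tri([(c,(95+580/2.4,140+276/2.4)),(s,(120+241/2.7,115+83/2.7))]))
E
```

```text
t 0.15 tcp [ 0.2438 -0.629   0.2306] tilt 0.08 w 0.0856 F [-0.5  0.2  0.3] q7 -0.08
levelling dr [-0.08  0.01  0.  ]
to (0.3564, -0.2724, 0.15) tool shift mm [ 233.9 -291.6   80.9] rows 5 each [ 46.8 -58.3  16.2]
(array([ 0.66322601, -0.00192781,  0.04928498]), np.float64(0.00017633749817804636))
(array([ 0.35623156, -0.27259007,  0.0538966 ]), np.float64(0.00045554222622611035))
```

The candidates for the giant lid are the wooden one at top (335,255) and the blue one at (401,268). The wooden one fits, being pale wood with a measured disc of 113.9 mm. The enlarged crop confirms it: wood at crop (577,276), blue at (735,308). The four jars and four lids also match the given sizes in the top view.

Emit:
drive_tool:
  commands:
    - {"linear":[0.039,-0.0486,0.0135],"dr":[0,0,0],"jaw":0.3}
    - {"linear":[0.039,-0.0486,0.0135],"dr":[0,0,0],"jaw":0.3}
    - {"linear":[0.039,-0.0486,0.0135],"dr":[0,0,0],"jaw":0.3}
    - {"linear":[0.039,-0.0486,0.0135],"dr":[0,0,0],"jaw":0.3}
    - {"linear":[0.039,-0.0486,0.0135],"dr":[0,0,0],"jaw":0.3}
    - {"linear":[0.039,-0.0486,0.0135],"dr":[0,0,0],"jaw":0.3}
  force: 50

```text
clock: 0.9
tcp_pos: [0.3537, -0.2809, 0.1496]
orientation: [3.088, 0.565, -0.0]
contact_force: [1.0, -0.2, 0.8]
grip_width: 0.0598
```

Run:
```python
from h import *
go((.3564,-.2724,.15))
im=viewer.grab_frame("wrist"); cv2.imwrite("pics/w1.png",im[:,:,::-1])
```

```text
t 0.9 tcp [ 0.3537 -0.2809  0.1496] tilt 0.16 w 0.0598 F [ 1.  -0.2  0.8] q7 -0.72
levelling dr [ 0.15  0.04 -0.  ]
to (0.3564, -0.2724, 0.15) tool shift mm [ 5.5 -7.  -0.4] rows 1 each [ 5.5 -7.  -0.4]
```

View pics/w1.png

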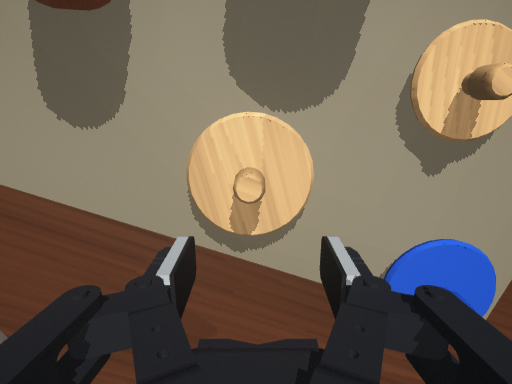

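Run:
```python
from h import *
im=cv2.imread("pics/w1.png")[:,:,::-1].copy();c=cal("wrist"); hsv=cv2.cvtColor(im,cv2.COLOR_RGB2HSV)
H,S,V=[hsv[:,:,i].astype(int) for i in range(3)]
m=((H>=11)&(H<24)&(S>90)&(V>130)).astype(np.uint8)
cs,_=cv2.findContours(m,cv2.RETR_EXTERNAL,cv2.CHAIN_APPROX_NONE)
for k in cs:
    if cv2.contourArea(k)<2000: continue
    k=k[:,0,:].astype(float)
    k=k[(k[:,0]<508)&(k[:,1]>3)]; P=np.array([toplane(c,q,.019) for q in k]); print(k.mean(0),circ(P))
print(toplane(c,(249,181),.056), toplane(c,(250,185),.056))
go((.3564,-.2724,.15),(.3564,-.2724,.026))
```

```text
[249.64166667 171.92777778] (array([ 0.35800131, -0.26211623]), np.float64(0.10991453150488313), np.float64(0.9805555555555555))
[450.124  81.864] (array([ 0.49499884, -0.39912419]), np.float64(0.09087906523922783), np.float64(0.724))
[ 0.36302005 -0.26056245  0.056     ] [ 0.3603513  -0.26238874  0.056     ]
t 0.95 tcp [ 0.3551 -0.2724  0.1479] tilt 0.2 w 0.0598 F [-0.   8.4 -1.7] q7 -0.73
levelling dr [-0.19  0.05  0.  ]
to (0.3564, -0.2724, 0.15) tool shift mm [ 1.2  0.4 -2.1] rows 1 each [ 1.2  0.4 -2.1]
to (0.3564, -0.2724, 0.026) tool shift mm [1.00e-01 4.00e-01 1.24e+02] rows 3 each [ 0.   0.1 41.3]
```

Emit:
drive_tool:
  commands:
    - {"linear":[0.001,0.0004,0.035],"dr":[0,0,0],"jaw":0.3}
    - {"linear":[0,0,0.035],"dr":[0,0,0],"jaw":0.3}
    - {"linear":[0,0,0.025],"dr":[0,0,0],"jaw":0.3}
    - {"linear":[0,0,0.01],"dr":[0,0,0],"jaw":0.3}
    - {"linear":[0,0,0],"dr":[0,0,0],"jaw":0.3}

```text
clock: 1.58
tcp_pos: [0.3579, -0.2704, 0.0408]
orientation: [-3.084, -0.589, -0.0]
contact_force: [-0.4, 0.4, 0.3]
grip_width: 0.06
```

Run:
```python
from h import *
im=viewer.grab_frame("wrist"); cv2.imwrite("pics/w2.png",im[:,:,::-1])
go((.3564,-.2724,.026))
```

```text
t 1.62 tcp [ 0.3582 -0.2706  0.0413] tilt 0.1 w 0.0599 F [-0.2 -0.4  1. ] q7 -0.78
levelling dr [-0.09 -0.06  0.  ]
to (0.3564, -0.2724, 0.026) tool shift mm [-2.3  1.  15.3] rows 1 each [-2.3  1.  15.3]
```

View pics/w2.png

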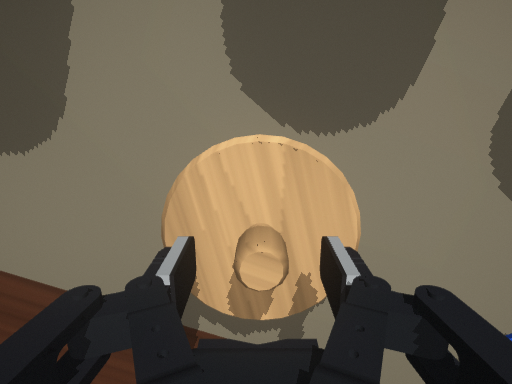

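The knob top is at about (263,270), between the pads at columns 185 and 335.

Run:
```python
from h import *
c=cal("wrist"); print(toplane(c,(263,270),.056)); print(proj(c,[.3582,-.2706,.056]))
```

```text
[ 0.35617013 -0.27254265  0.056     ]
[260.65949999 264.82119233]
```

Emit:
drive_tool:
  commands:
    - {"linear":[-0.0025,0.001,0.009],"dr":[0,0,0],"jaw":0.3}
    - {"linear":[0,0,0.006],"dr":[0,0,0],"jaw":0.3}
    - {"linear":[0,0,0],"dr":[0,0,0],"jaw":0.3}
    - {"linear":[0,0,0],"dr":[0,0,0],"jaw":1}
    - {"linear":[0,0,0],"dr":[0,0,0],"jaw":1}
    - {"linear":[0,0,0],"dr":[0,0,0],"jaw":1}
    - {"linear":[0,0,0],"dr":[0,0,0],"jaw":1}
    - {"linear":[0,0,0],"dr":[0,0,0],"jaw":1}
  force: 50

```text
clock: 2.62
tcp_pos: [0.3575, -0.2738, 0.0276]
orientation: [3.085, 0.588, 0.006]
contact_force: [-1.1, 0.3, -0.8]
grip_width: 0.0243
```

Run:
```python
from h import *
go((.3564,-.2724,.18),(.591,-.2375,.18),(.591,-.2375,.135))
```

```text
t 2.62 tcp [ 0.3575 -0.2738  0.0276] tilt 0.24 w 0.0243 F [-1.1  0.3 -0.8] q7 -0.78
levelling dr [ 0.13 -0.2   0.  ]
to (0.3564, -0.2724, 0.18) tool shift mm [   0.    -1.4 -152.4] rows 3 each [  0.   -0.5 -50.8]
to (0.591, -0.2375, 0.18) tool shift mm [231.   53.8   0.9] rows 4 each [57.7 13.5  0.2]
to (0.591, -0.2375, 0.135) tool shift mm [-0.2 -0.1 45. ] rows 1 each [-0.2 -0.1 45. ]
```

Emit:
drive_tool:
  commands:
    - {"linear":[0,0,-0.02],"dr":[0,0,0],"jaw":1}
    - {"linear":[0,0,-0.045],"dr":[0,0,0],"jaw":1}
    - {"linear":[0,0,-0.05],"dr":[0,0,0],"jaw":1}
    - {"linear":[0,0,-0.035],"dr":[0,0,0],"jaw":1}
    - {"linear":[0.025,0.005,0],"dr":[0,0,0],"jaw":1}
    - {"linear":[0.05,0.012,0],"dr":[0,0,0],"jaw":1}
    - {"linear":[0.05,0.012,0],"dr":[0,0,0],"jaw":1}
    - {"linear":[0.04,0.01,0],"dr":[0,0,0],"jaw":1}

```text
clock: 3.62
tcp_pos: [0.525, -0.2506, 0.1829]
orientation: [3.086, 0.578, 0.003]
contact_force: [-0.3, 0.1, -0.2]
grip_width: 0.0242
```

Run:
```python
from h import *
go((.591,-.2375,.18),(.591,-.2375,.135))
```

```text
t 3.62 tcp [ 0.525  -0.2506  0.1829] tilt 0.14 w 0.0242 F [-0.3  0.1 -0.2] q7 -0.94
levelling dr [ 0.11 -0.08  0.  ]
to (0.591, -0.2375, 0.18) tool shift mm [66.2 11.7  3. ] rows 2 each [33.1  5.8  1.5]
to (0.591, -0.2375, 0.135) tool shift mm [-0.1 -0.1 45. ] rows 1 each [-0.1 -0.1 45. ]
```

Emit:
drive_tool:
  commands:
    - {"linear":[0.033,0.006,0],"dr":[0,0,0],"jaw":1}
    - {"linear":[0.022,0.003,0],"dr":[0,0,0],"jaw":1}
    - {"linear":[0.006,0.001,0],"dr":[0,0,0],"jaw":1}
    - {"linear":[0,0,0],"dr":[0,0,0],"jaw":1}
    - {"linear":[0,0,0],"dr":[0,0,0],"jaw":1}

```text
clock: 4.25
tcp_pos: [0.5877, -0.236, 0.181]
orientation: [-3.087, -0.581, 0.001]
contact_force: [0.7, -0.1, 0.0]
grip_width: 0.0245
```

Run:
```python
from h import *
go((.591,-.2375,.18),(.591,-.2375,.135))
for n in ("wrist","top","scene"):
    im=viewer.grab_frame(n); cv2.imwrite(f"pics/{n}3.png",im[:,:,::-1])
```

```text
t 4.25 tcp [ 0.5877 -0.236   0.181 ] tilt 0.04 w 0.0245 F [ 0.7 -0.1  0. ] q7 -1.0
levelling dr [-0.02  0.03  0.  ]
to (0.591, -0.2375, 0.18) tool shift mm [2.6 2.6 1. ] rows 1 each [2.6 2.6 1. ]
to (0.591, -0.2375, 0.135) tool shift mm [ 0.  0. 45.] rows 1 each [ 0.  0. 45.]
```

View pics/wrist3.png

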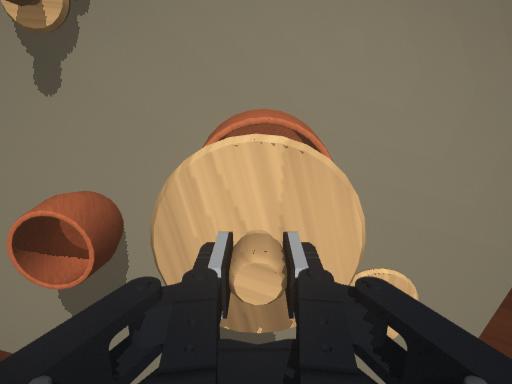

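View pics/scene3.png

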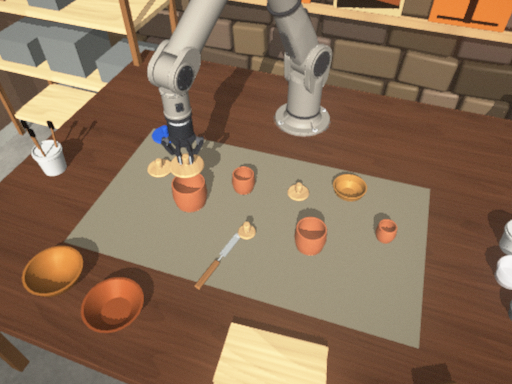

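Run:
```python
from h import *
c=cal("wrist"); im=cv2.imread("pics/wrist3.png"); s=cv2.imread("pics/scene0.png"); cs=cal("scene"); t=cv2.imread("pics/top0.png"); ct=cal("top")
J=[(.591,-.2375,.095,.056),(.6312,.2034,.084,.047),(.467,-.0839,.072,.038),(.520,.4233,.06,.029)]
a=np.linspace(0,2*np.pi,73)
big=lambda im:cv2.resize(im,None,fx=4,fy=4,interpolation=cv2.INTER_CUBIC)
S=big(s);T=big(t);W=cv2.resize(im,None,fx=1.5,fy=1.5)
for x,y,z,r in J:
    for q in a:
        X=[x+r*np.cos(q),y+r*np.sin(q),z]
        for I,cc,f in((S,cs,4),(T,ct,4),(W,c,1.5)):
            u=proj(cc,X)*f+(f-1)/2; cv2.circle(I,tuple(int(v) for v in u.round()),1,(0,255,0),-1)
def crop(I,cc,X): 
    u=(proj(cc,X)*4).astype(int); return I[max(0,u[1]-140):u[1]+140,u[0]-100:u[0]+100]
cv2.imwrite("pics/ov.png",np.vstack([np.hstack([crop(S,cs,j[:3]) for j in J]),np.hstack([crop(T,ct,j[:3]) for j in J])]))
cv2.imwrite("pics/ovw.png",W)
```

```text
(no output)
```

View pics/ov.png

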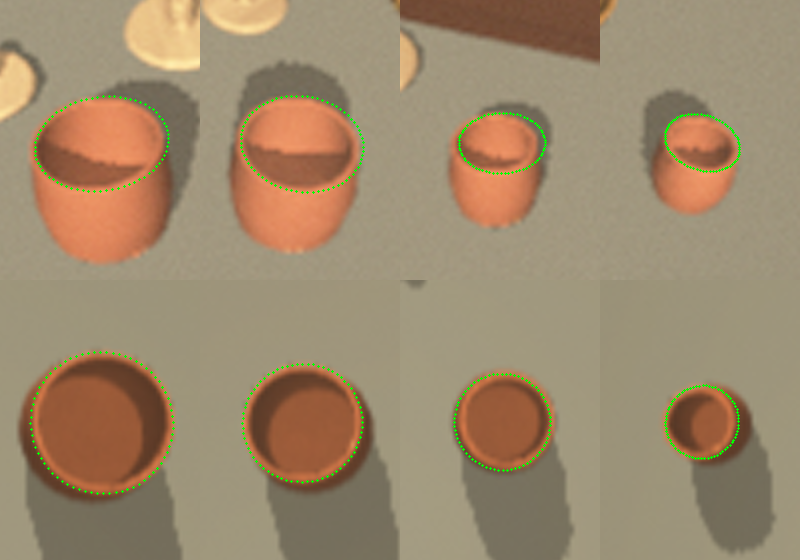

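View pics/ovw.png

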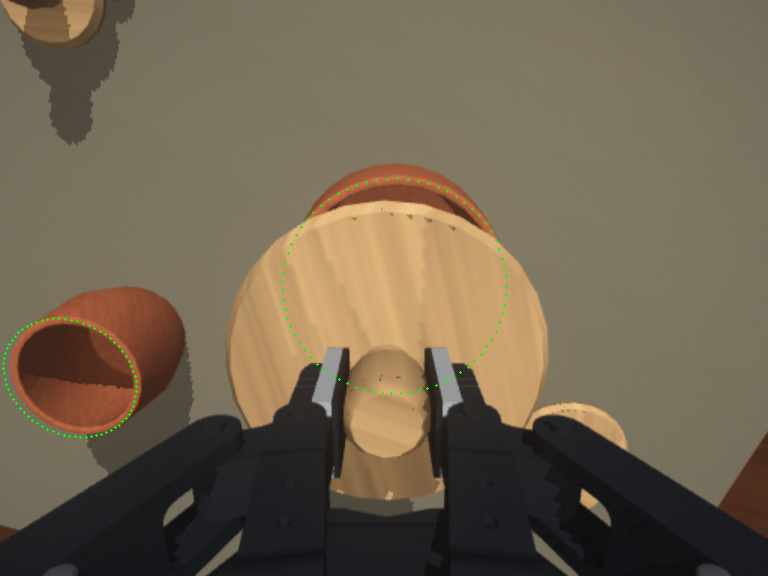

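Emit:
drive_tool:
  commands:
    - {"linear":[0.003,0.002,0.015],"dr":[0,0,0],"jaw":1}
    - {"linear":[0,0,0.02],"dr":[0,0,0],"jaw":1}
    - {"linear":[0,0,0.013],"dr":[0,0,0],"jaw":1}
    - {"linear":[0,0,0.003],"dr":[0,0,0],"jaw":1}
    - {"linear":[0,0,0],"dr":[0,0,0],"jaw":1}

```text
clock: 5.03
tcp_pos: [0.5909, -0.2377, 0.1269]
orientation: [3.088, 0.579, -0.001]
contact_force: [0.8, -1.0, -0.6]
grip_width: 0.0245
```

Run:
```python
from h import *
go((.591,-.2375,.125),(.591,-.2375,.1106))
im=viewer.grab_frame("wrist"); cv2.imwrite("pics/w4.png",im[:,:,::-1])
```

```text
t 5.03 tcp [ 0.5909 -0.2377  0.1269] tilt 0.04 w 0.0245 F [ 0.8 -1.  -0.6] q7 -1.01
levelling dr [-0.    0.04  0.  ]
to (0.591, -0.2375, 0.125) tool shift mm [ 0.2 -0.2  1.9] rows 1 each [ 0.2 -0.2  1.9]
to (0.591, -0.2375, 0.1106) tool shift mm [ 0.   0.  14.4] rows 1 each [ 0.   0.  14.4]
```

View pics/w4.png

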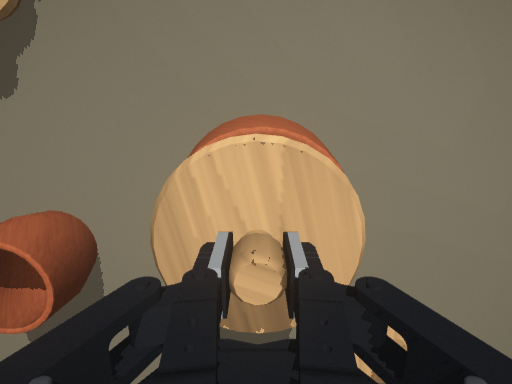

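Emit:
drive_tool:
  commands:
    - {"linear":[0,0,0.004],"dr":[0,0,0],"jaw":1}
    - {"linear":[0,0,0.004],"dr":[0,0,0],"jaw":1}
    - {"linear":[0,0,0.003],"dr":[0,0,0],"jaw":1}
    - {"linear":[0,0,0.002],"dr":[0,0,0],"jaw":1}
    - {"linear":[0,0,0.001],"dr":[0,0,0],"jaw":1}
    - {"linear":[0,0,0],"dr":[0,0,0],"jaw":1}

```text
clock: 5.82
tcp_pos: [0.5919, -0.238, 0.1135]
orientation: [3.086, 0.579, 0.003]
contact_force: [-0.4, -0.4, -0.4]
grip_width: 0.0244
```

Emit:
drive_tool:
  commands:
    - {"linear":[0,0,0.0015],"dr":[0,0,0],"jaw":1}
    - {"linear":[0,0,0.0015],"dr":[0,0,0],"jaw":1}
    - {"linear":[0,0,0],"dr":[0,0,0],"jaw":1}

```text
clock: 6.2
tcp_pos: [0.5922, -0.2381, 0.1107]
orientation: [3.086, 0.579, 0.004]
contact_force: [0.1, -0.7, -0.2]
grip_width: 0.0243
```

Emit:
drive_tool:
  commands:
    - {"linear":[0,0,0.001],"dr":[0,0,0],"jaw":1}
    - {"linear":[0,0,0],"dr":[0,0,0],"jaw":1}

```text
clock: 6.45
tcp_pos: [0.5924, -0.2382, 0.1107]
orientation: [3.086, 0.579, 0.004]
contact_force: [-0.5, -0.1, -0.6]
grip_width: 0.0243
```

Emit:
drive_tool:
  commands:
    - {"linear":[0,0,0.0015],"dr":[0,0,0],"jaw":1}
    - {"linear":[0,0,0],"dr":[0,0,0],"jaw":1}

```text
clock: 6.7
tcp_pos: [0.5925, -0.2383, 0.1107]
orientation: [3.085, 0.578, 0.005]
contact_force: [-0.8, -0.1, -0.2]
grip_width: 0.0245
```

Run:
```python
from h import *
go()
im=viewer.grab_frame("scene"); cv2.imwrite("pics/s5.png",cv2.resize(im[110:240,110:270,::-1],None,fx=4,fy=4,interpolation=cv2.INTER_CUBIC))
```

```text
t 6.7 tcp [ 0.5925 -0.2383  0.1107] tilt 0.23 w 0.0245 F [-0.8 -0.1 -0.2] q7 -1.02
levelling dr [ 0.17 -0.15  0.  ]
```

View pics/s5.png

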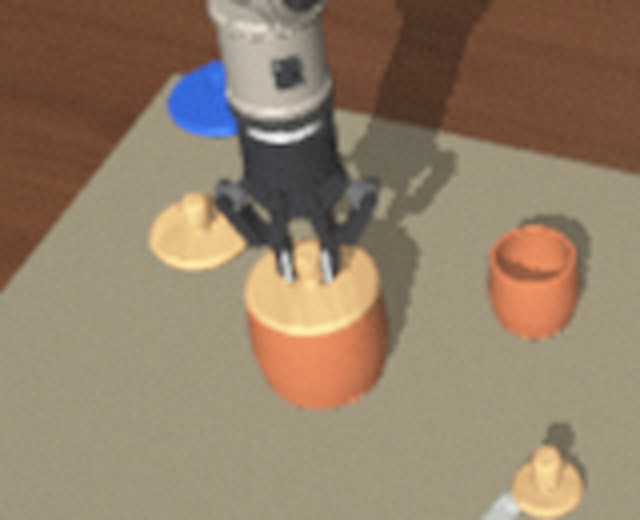

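The disc lies on the giant jar's rim and z has stopped at the predicted 0.1106, so I release it.

Emit:
drive_tool:
  commands:
    - {"linear":[0,0,0],"dr":[0,0,0],"jaw":0.35}
    - {"linear":[0,0,0],"dr":[0,0,0],"jaw":0.35}
    - {"linear":[0,0,0],"dr":[0,0,0],"jaw":0.35}
    - {"linear":[0,0,-0.015],"dr":[0,0,0],"jaw":0.35}
    - {"linear":[0,0,-0.03],"dr":[0,0,0],"jaw":0.35}
    - {"linear":[0,0,-0.03],"dr":[0,0,0],"jaw":0.35}
    - {"linear":[0,0,0],"dr":[0,0,0],"jaw":0.35}

```text
clock: 7.62
tcp_pos: [0.5929, -0.2382, 0.1899]
orientation: [3.085, 0.578, 0.007]
contact_force: [-0.1, -0.1, -0.8]
grip_width: 0.0555
```

Run:
```python
from h import *
go((.4943,-.4139,.15),(.4943,-.4139,.045))
im=viewer.grab_frame("wrist"); cv2.imwrite("pics/w6.png",im[:,:,::-1])
```

```text
t 7.62 tcp [ 0.5929 -0.2382  0.1899] tilt 0.3 w 0.0555 F [-0.1 -0.1 -0.8] q7 -1.0
levelling dr [ 0.21 -0.22  0.  ]
to (0.4943, -0.4139, 0.15) tool shift mm [-155.7  127.9   39.8] rows 3 each [-51.9  42.6  13.3]
to (0.4943, -0.4139, 0.045) tool shift mm [ -0.4  -0.4 105. ] rows 2 each [-0.2 -0.2 52.5]
```

View pics/w6.png

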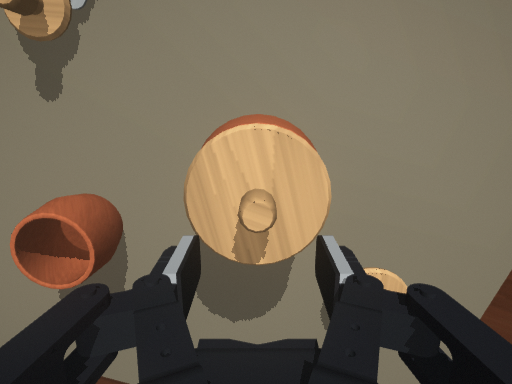

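Giant lid seated and centred. On to the large lid.

Emit:
drive_tool:
  commands:
    - {"linear":[-0.035,0.029,0],"dr":[0.2,-0.2,0],"jaw":0.3}
    - {"linear":[-0.04,0.033,0.005],"dr":[0,0,0],"jaw":0.3}
    - {"linear":[-0.04,0.033,0.015],"dr":[0,0,0],"jaw":0.3}
    - {"linear":[-0.03,0.024,0.02],"dr":[0,0,0],"jaw":0.3}
    - {"linear":[-0.011,0.009,0.03],"dr":[0,0,0],"jaw":0.3}
    - {"linear":[0,0,0.03],"dr":[0,0,0],"jaw":0.3}
    - {"linear":[0,0,0.02],"dr":[0,0,0],"jaw":0.3}
    - {"linear":[0,0,0],"dr":[0,0,0],"jaw":0.3}

```text
clock: 8.68
tcp_pos: [0.4869, -0.4166, 0.0604]
orientation: [-3.081, -0.581, 0.011]
contact_force: [0.1, 0.5, 0.4]
grip_width: 0.0599
```

Run:
```python
from h import *
go((.4943,-.4139,.045),(.4943,-.4139,.0275))
im=viewer.grab_frame("wrist"); cv2.imwrite("pics/w7.png",im[:,:,::-1])
```

```text
t 8.68 tcp [ 0.4869 -0.4166  0.0604] tilt 0.55 w 0.0599 F [0.1 0.5 0.4] q7 -0.67
levelling dr [-0.44  0.33  0.  ]
to (0.4943, -0.4139, 0.045) tool shift mm [ 7.9  0.3 15.3] rows 1 each [ 7.9  0.3 15.3]
to (0.4943, -0.4139, 0.0275) tool shift mm [ 0.1  0.1 17.5] rows 1 each [ 0.1  0.1 17.5]
```

View pics/w7.png

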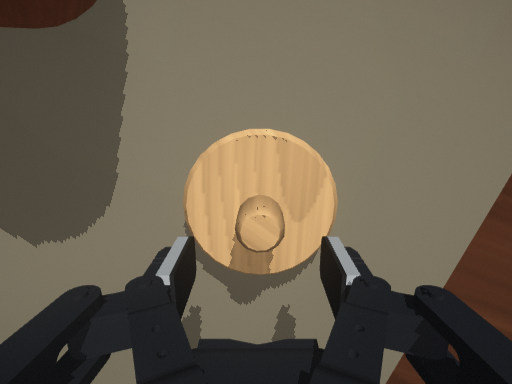

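Run:
```python
from h import *
c=cal("wrist"); print(toplane(c,(261,233),.056)); go((.4943,-.4139,.0275))
```

```text
[ 0.49397692 -0.41474133  0.056     ]
t 8.72 tcp [ 0.4876 -0.4169  0.0614] tilt 0.44 w 0.0596 F [ 0.1  0.8 -0.1] q7 -0.67
levelling dr [-0.35  0.27  0.  ]
to (0.4943, -0.4139, 0.0275) tool shift mm [ 7.4 -0.1 33.9] rows 1 each [ 7.4 -0.1 33.9]
```

Emit:
drive_tool:
  commands:
    - {"linear":[0.007,0.0003,0.012],"dr":[-0.35,0.27,0],"jaw":0.3}
    - {"linear":[0,0,0.014],"dr":[0,0,0],"jaw":0.3}
    - {"linear":[0,0,0.007],"dr":[0,0,0],"jaw":0.3}
    - {"linear":[0,0,0],"dr":[0,0,0],"jaw":0.3}
    - {"linear":[0,0,0],"dr":[0,0,0],"jaw":0.3}

```text
clock: 9.35
tcp_pos: [0.4973, -0.4144, 0.0288]
orientation: [3.083, 0.585, 0.006]
contact_force: [0.2, -0.6, -0.2]
grip_width: 0.0601
```

Run:
```python
from h import *
go((.4941,-.4143,.0275))
```

```text
t 9.35 tcp [ 0.4973 -0.4144  0.0288] tilt 0.29 w 0.0601 F [ 0.2 -0.6 -0.2] q7 -0.69
levelling dr [ 0.22 -0.18  0.  ]
to (0.4941, -0.4143, 0.0275) tool shift mm [-3.  -1.3  1.3] rows 1 each [-3.  -1.3  1.3]
```

Emit:
drive_tool:
  commands:
    - {"linear":[-0.003,-0.001,0.001],"dr":[0.1,-0.1,0],"jaw":0.3}
    - {"linear":[0,0,0],"dr":[0,0,0],"jaw":1}
    - {"linear":[0,0,0],"dr":[0,0,0],"jaw":1}
    - {"linear":[0,0,0],"dr":[0,0,0],"jaw":1}
    - {"linear":[0,0,0],"dr":[0,0,0],"jaw":1}
    - {"linear":[0,0,0],"dr":[0,0,0],"jaw":1}

```text
clock: 10.1
tcp_pos: [0.4942, -0.4153, 0.0288]
orientation: [3.084, 0.584, 0.004]
contact_force: [-0.3, 0.4, 0.8]
grip_width: 0.0244
```

Run:
```python
from h import *
go((.4941,-.4143,.19),(.6312,.2025,.19),(.6312,.2025,.115))
```

```text
t 10.1 tcp [ 0.4942 -0.4153  0.0288] tilt 0.23 w 0.0244 F [-0.3  0.4  0.8] q7 -0.69
levelling dr [ 0.2  -0.12  0.  ]
to (0.4941, -0.4143, 0.19) tool shift mm [   0.6   -0.4 -161.2] rows 3 each [  0.2  -0.1 -53.7]
to (0.6312, 0.2025, 0.19) tool shift mm [ 353.2 -523.9   -1.1] rows 9 each [ 39.2 -58.2  -0.1]
to (0.6312, 0.2025, 0.115) tool shift mm [-0.2 -0.3 75. ] rows 2 each [-0.1 -0.1 37.5]
```

Emit:
drive_tool:
  commands:
    - {"linear":[0,0,-0.02],"dr":[0,0,0],"jaw":1}
    - {"linear":[0,0,-0.045],"dr":[0,0,0],"jaw":1}
    - {"linear":[0,0,-0.05],"dr":[0,0,0],"jaw":1}
    - {"linear":[0,0,-0.045],"dr":[0,0,0],"jaw":1}
    - {"linear":[0.015,-0.022,0],"dr":[0,0,0],"jaw":1}
    - {"linear":[0.03,-0.044,0],"dr":[0,0,0],"jaw":1}
    - {"linear":[0.037,-0.055,0],"dr":[0,0,0],"jaw":1}
    - {"linear":[0.037,-0.055,0],"dr":[0,0,0],"jaw":1}

```text
clock: 11.1
tcp_pos: [0.5399, -0.2159, 0.2041]
orientation: [3.078, 0.564, 0.015]
contact_force: [0.4, -0.5, -0.4]
grip_width: 0.0246
```

Emit:
drive_tool:
  commands:
    - {"linear":[0.037,-0.055,0],"dr":[0,0,0],"jaw":1}
    - {"linear":[0.037,-0.055,0],"dr":[0,0,0],"jaw":1}
    - {"linear":[0.037,-0.055,0],"dr":[0,0,0],"jaw":1}
    - {"linear":[0.037,-0.055,0],"dr":[0,0,0],"jaw":1}

```text
clock: 11.6
tcp_pos: [0.597, 0.0276, 0.2087]
orientation: [3.075, 0.561, 0.027]
contact_force: [1.1, -0.4, -0.3]
grip_width: 0.0244
```

Run:
```python
from h import *
go((.6312,.2025,.19),(.6312,.2025,.115))
```

```text
t 11.6 tcp [0.597  0.0276 0.2087] tilt 1.34 w 0.0244 F [ 1.1 -0.4 -0.3] q7 -1.49
levelling dr [ 1.06 -0.82  0.  ]
to (0.6312, 0.2025, 0.19) tool shift mm [  93.6 -151.9   17.2] rows 3 each [ 31.2 -50.6   5.7]
to (0.6312, 0.2025, 0.115) tool shift mm [-1.1 -1.4 75. ] rows 2 each [-0.5 -0.7 37.5]
```

Emit:
drive_tool:
  commands:
    - {"linear":[0.027,-0.042,0.004],"dr":[0.3,-0.25,0],"jaw":1}
    - {"linear":[0.025,-0.04,0.004],"dr":[0.3,-0.25,0],"jaw":1}
    - {"linear":[0.02,-0.032,0.004],"dr":[0.2,-0.2,0],"jaw":1}
    - {"linear":[0.01,-0.018,0.002],"dr":[0.1,0,0],"jaw":1}
    - {"linear":[0,0,0],"dr":[0,0,0],"jaw":1}
    - {"linear":[0,0,0],"dr":[0,0,0],"jaw":1}

```text
clock: 12.35
tcp_pos: [0.6279, 0.1892, 0.2011]
orientation: [3.087, 0.573, 0.015]
contact_force: [-0.7, -0.8, -0.3]
grip_width: 0.0243
```

Run:
```python
from h import *
go((.6312,.2025,.15))
c=cal("wrist")
im=viewer.grab_frame("wrist"); 
for q in np.linspace(0,2*np.pi,73):
    u=proj(c,[.6312+.047*np.cos(q),.2025+.047*np.sin(q),.084]); cv2.circle(im,tuple(int(v) for v in u.round()),1,(0,255,0),-1)
cv2.imwrite("pics/w8.png",im[:,:,::-1])
```

```text
t 12.35 tcp [0.6279 0.1892 0.2011] tilt 0.55 w 0.0243 F [-0.7 -0.8 -0.3] q7 -1.73
levelling dr [ 0.21 -0.51  0.  ]
to (0.6312, 0.2025, 0.15) tool shift mm [  7.4 -11.4  51.1] rows 1 each [  7.4 -11.4  51.1]
```

View pics/w8.png

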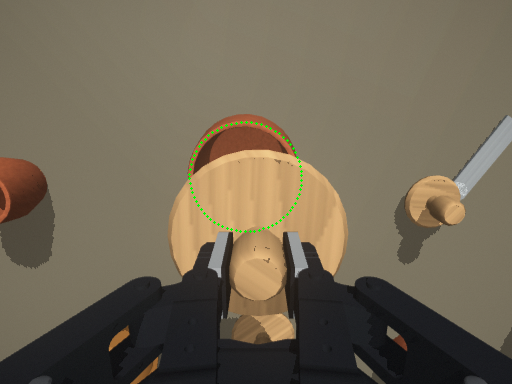

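Emit:
drive_tool:
  commands:
    - {"linear":[0.0075,-0.0115,0.015],"dr":[0.2,-0.4,0],"jaw":1}
    - {"linear":[0,0,0.03],"dr":[0,0,0],"jaw":1}
    - {"linear":[0,0,0.022],"dr":[0,0,0],"jaw":1}
    - {"linear":[0,0,0.008],"dr":[0,0,0],"jaw":1}
    - {"linear":[0,0,0],"dr":[0,0,0],"jaw":1}

```text
clock: 13.02
tcp_pos: [0.6319, 0.1999, 0.1217]
orientation: [3.09, 0.564, -0.0]
contact_force: [-0.3, 0.2, -0.9]
grip_width: 0.024
```

Run:
```python
from h import *
go((.6312,.2025,.117),(.6312,.2025,.1008))
c=cal("wrist")
im=viewer.grab_frame("wrist"); 
for q in np.linspace(0,2*np.pi,73):
    u=proj(c,[.6312+.047*np.cos(q),.2025+.047*np.sin(q),.084]); cv2.circle(im,tuple(int(v) for v in u.round()),1,(0,255,0),-1)
cv2.imwrite("pics/w9.png",im[:,:,::-1])
```

```text
t 13.03 tcp [0.6319 0.1999 0.1217] tilt 0.04 w 0.024 F [-0.3  0.2 -0.9] q7 -1.78
levelling dr [ 0.04  0.01 -0.  ]
to (0.6312, 0.2025, 0.117) tool shift mm [ 0.2 -2.7  4.7] rows 1 each [ 0.2 -2.7  4.7]
to (0.6312, 0.2025, 0.1008) tool shift mm [ 0.  -0.  16.2] rows 1 each [ 0.  -0.  16.2]
```

View pics/w9.png

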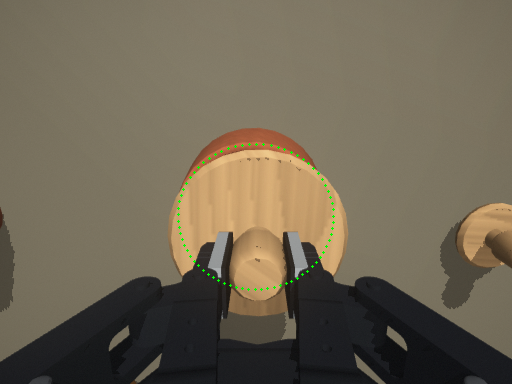

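Emit:
drive_tool:
  commands:
    - {"linear":[0,-0.0025,0.003],"dr":[0,0,0],"jaw":1}
    - {"linear":[0,0,0.005],"dr":[0,0,0],"jaw":1}
    - {"linear":[0,0,0.005],"dr":[0,0,0],"jaw":1}
    - {"linear":[0,0,0.004],"dr":[0,0,0],"jaw":1}
    - {"linear":[0,0,0.002],"dr":[0,0,0],"jaw":1}
    - {"linear":[0,0,0.001],"dr":[0,0,0],"jaw":1}
    - {"linear":[0,0,0],"dr":[0,0,0],"jaw":1}

```text
clock: 13.95
tcp_pos: [0.6326, 0.2031, 0.1031]
orientation: [-3.091, -0.563, -0.007]
contact_force: [-0.0, 1.0, -0.5]
grip_width: 0.0246
```

Emit:
drive_tool:
  commands:
    - {"linear":[0,0,0.0015],"dr":[0,0,0],"jaw":1}
    - {"linear":[0,0,0.001],"dr":[0,0,0],"jaw":1}
    - {"linear":[0,0,0.001],"dr":[0,0,0],"jaw":1}
    - {"linear":[0,0,0],"dr":[0,0,0],"jaw":1}

```text
clock: 14.45
tcp_pos: [0.633, 0.2032, 0.101]
orientation: [-3.091, -0.563, -0.009]
contact_force: [-0.0, -0.2, -0.7]
grip_width: 0.0241
```

Emit:
drive_tool:
  commands:
    - {"linear":[0,0,0.0015],"dr":[0,0,0],"jaw":1}
    - {"linear":[0,0,0],"dr":[0,0,0],"jaw":1}

```text
clock: 14.7
tcp_pos: [0.6333, 0.2033, 0.1009]
orientation: [3.091, 0.563, 0.01]
contact_force: [0.2, -0.4, -0.5]
grip_width: 0.0243
```

Emit:
drive_tool:
  commands:
    - {"linear":[0,0,0],"dr":[0,0,0],"jaw":0.35}
    - {"linear":[0,0,0],"dr":[0,0,0],"jaw":0.35}
    - {"linear":[0,0,0],"dr":[0,0,0],"jaw":0.35}
    - {"linear":[0,0,-0.015],"dr":[0,0,0],"jaw":0.35}
    - {"linear":[0,0,-0.03],"dr":[0,0,0],"jaw":0.35}
    - {"linear":[0,0,-0.03],"dr":[0,0,0],"jaw":0.35}
    - {"linear":[0,0,-0.015],"dr":[0,0,0],"jaw":0.35}
    - {"linear":[0,0,0],"dr":[0,0,0],"jaw":0.35}

```text
clock: 15.7
tcp_pos: [0.6331, 0.2036, 0.1957]
orientation: [-3.09, -0.563, -0.012]
contact_force: [-0.4, 0.5, -0.6]
grip_width: 0.0553
```

Run:
```python
from h import *
im=viewer.grab_frame("wrist"); cv2.imwrite("pics/w10.png",im[:,:,::-1])
go((.4377,.1098,.15),(.4377,.1098,.055),(.4377,.1098,.0275))
```

```text
t 15.75 tcp [0.6326 0.2034 0.1948] tilt 0.36 w 0.0554 F [ 0.1  0.2 -0.2] q7 -1.76
levelling dr [ 0.05 -0.35  0.  ]
to (0.4377, 0.1098, 0.15) tool shift mm [-215.7   18.7   43.4] rows 4 each [-53.9   4.7  10.9]
to (0.4377, 0.1098, 0.055) tool shift mm [-0.6 -0.1 95. ] rows 2 each [-0.3 -0.  47.5]
to (0.4377, 0.1098, 0.0275) tool shift mm [-0.2 -0.  27.5] rows 1 each [-0.2 -0.  27.5]
```

View pics/w10.png

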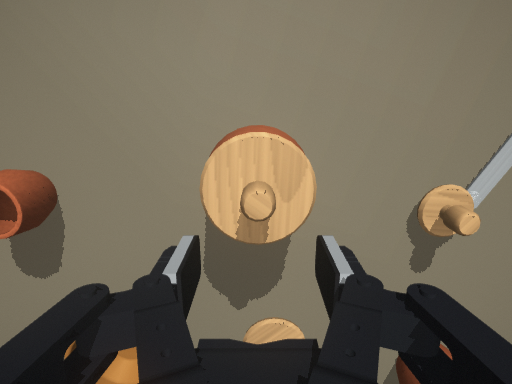

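Large lid is level and centred on its jar. Next, the medium lid.

Emit:
drive_tool:
  commands:
    - {"linear":[-0.03,0.003,0],"dr":[0,-0.3,0],"jaw":0.3}
    - {"linear":[-0.05,0.004,0.005],"dr":[0,0,0],"jaw":0.3}
    - {"linear":[-0.055,0.005,0.01],"dr":[0,0,0],"jaw":0.3}
    - {"linear":[-0.045,0.004,0.015],"dr":[0,0,0],"jaw":0.3}
    - {"linear":[-0.03,0.003,0.025],"dr":[0,0,0],"jaw":0.3}
    - {"linear":[-0.006,0,0.03],"dr":[0,0,0],"jaw":0.3}
    - {"linear":[0,0,0.025],"dr":[0,0,0],"jaw":0.3}
    - {"linear":[0,0,0],"dr":[0,0,0],"jaw":0.3}

```text
clock: 16.75
tcp_pos: [0.4236, 0.1033, 0.0737]
orientation: [3.088, 0.563, -0.021]
contact_force: [0.0, -0.2, 0.4]
grip_width: 0.0596
```

Emit:
drive_tool:
  commands:
    - {"linear":[0,0,0.01],"dr":[0,0,0],"jaw":0.3}
    - {"linear":[0,0,0],"dr":[0,0,0],"jaw":0.3}

```text
clock: 17.0
tcp_pos: [0.424, 0.1035, 0.0636]
orientation: [3.089, 0.563, -0.021]
contact_force: [-0.8, -0.1, 0.7]
grip_width: 0.0596
```

Run:
```python
from h import *
go((.4377,.1098,.0275))
im=viewer.grab_frame("wrist"); cv2.imwrite("pics/w11.png",im[:,:,::-1])
c=cal("wrist"); print(proj(c,[.4377,.1098,.056]))
```

```text
t 17.0 tcp [0.424  0.1035 0.0636] tilt 0.76 w 0.0596 F [-0.8 -0.1  0.7] q7 -1.79
levelling dr [-0.02  0.76  0.  ]
to (0.4377, 0.1098, 0.0275) tool shift mm [15.5 -1.  35.9] rows 1 each [15.5 -1.  35.9]
[258.29521325 216.39397248]
```

View pics/w11.png

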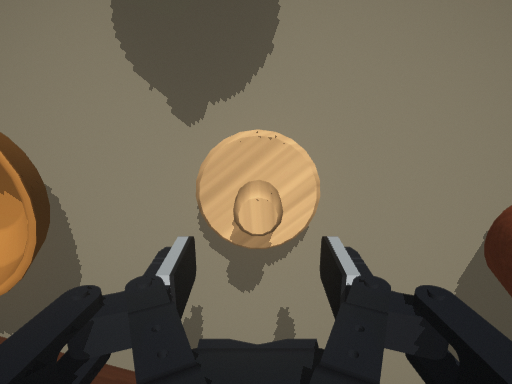

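Emit:
drive_tool:
  commands:
    - {"linear":[0.012,-0.001,0.006],"dr":[0,0.6,0],"jaw":0.3}
    - {"linear":[0.002,0,0.012],"dr":[0,0,0],"jaw":0.3}
    - {"linear":[0,0,0.01],"dr":[0,0,0],"jaw":0.3}
    - {"linear":[0,0,0.004],"dr":[0,0,0],"jaw":0.3}
    - {"linear":[0,0,0],"dr":[0,0,0],"jaw":0.3}

```text
clock: 17.68
tcp_pos: [0.4391, 0.1105, 0.0303]
orientation: [-3.09, -0.563, -0.001]
contact_force: [-0.6, -0.4, -0.4]
grip_width: 0.0599
```

Run:
```python
from h import *
go((.4377,.1098,.0275))
```

```text
t 17.68 tcp [0.4391 0.1105 0.0303] tilt 0.05 w 0.0599 F [-0.6 -0.4 -0.4] q7 -1.84
levelling dr [-0.01 -0.05  0.  ]
to (0.4377, 0.1098, 0.0275) tool shift mm [-1.6  0.1  2.8] rows 1 each [-1.6  0.1  2.8]
```

Emit:
drive_tool:
  commands:
    - {"linear":[-0.0015,0,0.0025],"dr":[0,0,0],"jaw":0.3}
    - {"linear":[0,0,0],"dr":[0,0,0],"jaw":1}
    - {"linear":[0,0,0],"dr":[0,0,0],"jaw":1}
    - {"linear":[0,0,0],"dr":[0,0,0],"jaw":1}
    - {"linear":[0,0,0],"dr":[0,0,0],"jaw":1}
    - {"linear":[0,0,0],"dr":[0,0,0],"jaw":1}

```text
clock: 18.42
tcp_pos: [0.4378, 0.1098, 0.0283]
orientation: [-3.09, -0.563, -0.003]
contact_force: [-0.8, -0.3, -0.5]
grip_width: 0.0241
```

Run:
```python
from h import *
go((.4377,.1098,.16),(.467,-.0868,.16),(.467,-.0868,.105))
```

```text
t 18.43 tcp [0.4378 0.1098 0.0283] tilt 0.11 w 0.0241 F [-0.8 -0.3 -0.5] q7 -1.84
levelling dr [ 0.   -0.11  0.  ]
to (0.4377, 0.1098, 0.16) tool shift mm [ 1.000e-01 -0.000e+00 -1.317e+02] rows 3 each [  0.   -0.  -43.9]
to (0.467, -0.0868, 0.16) tool shift mm [-4.190e+01  1.943e+02 -1.000e-01] rows 4 each [-10.5  48.6  -0. ]
to (0.467, -0.0868, 0.105) tool shift mm [-0.1 -0.  55. ] rows 1 each [-0.1 -0.  55. ]
```

Emit:
drive_tool:
  commands:
    - {"linear":[0,0,-0.02],"dr":[0,0,0],"jaw":1}
    - {"linear":[0,0,-0.045],"dr":[0,0,0],"jaw":1}
    - {"linear":[0,0,-0.04],"dr":[0,0,0],"jaw":1}
    - {"linear":[-0.003,0.015,-0.02],"dr":[0,0,0],"jaw":1}
    - {"linear":[-0.009,0.04,0],"dr":[0,0,0],"jaw":1}
    - {"linear":[-0.01,0.048,0],"dr":[0,0,0],"jaw":1}
    - {"linear":[-0.01,0.045,0],"dr":[0,0,0],"jaw":1}
    - {"linear":[-0.006,0.03,0],"dr":[0,0,0],"jaw":1}

```text
clock: 19.42
tcp_pos: [0.466, -0.0725, 0.1579]
orientation: [-3.088, -0.574, -0.006]
contact_force: [0.3, 0.3, -0.0]
grip_width: 0.0244
```

Emit:
drive_tool:
  commands:
    - {"linear":[0,0,0],"dr":[0,0,0],"jaw":1}
    - {"linear":[0,0,0],"dr":[0,0,0],"jaw":1}

```text
clock: 19.68
tcp_pos: [0.4657, -0.0744, 0.1577]
orientation: [-3.09, -0.568, -0.005]
contact_force: [-0.2, 0.5, -0.4]
grip_width: 0.0244
```

Run:
```python
from h import *
go((.467,-.0868,.16),(.467,-.0868,.105))
c=cal("wrist")
im=viewer.grab_frame("wrist"); 
for q in np.linspace(0,2*np.pi,73):
    u=proj(c,[.467+.038*np.cos(q),-.0868+.038*np.sin(q),.072]); cv2.circle(im,tuple(int(v) for v in u.round()),1,(0,255,0),-1)
cv2.imwrite("pics/w12.png",im[:,:,::-1])
```

```text
t 19.68 tcp [ 0.4657 -0.0744  0.1577] tilt 0.17 w 0.0244 F [-0.2  0.5 -0.4] q7 -1.27
levelling dr [ 0.03 -0.17  0.  ]
to (0.467, -0.0868, 0.16) tool shift mm [-3.2 12.1 -2.3] rows 1 each [-3.2 12.1 -2.3]
to (0.467, -0.0868, 0.105) tool shift mm [-0.2 -0.  55. ] rows 1 each [-0.2 -0.  55. ]
```

View pics/w12.png

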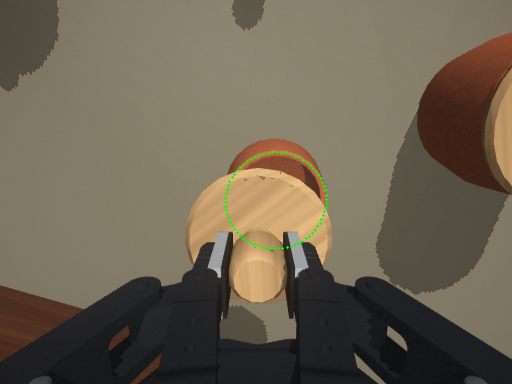

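Emit:
drive_tool:
  commands:
    - {"linear":[-0.003,0.0115,0.01],"dr":[0,-0.1,0],"jaw":1}
    - {"linear":[0,0,0.02],"dr":[0,0,0],"jaw":1}
    - {"linear":[0,0,0.016],"dr":[0,0,0],"jaw":1}
    - {"linear":[0,0,0.005],"dr":[0,0,0],"jaw":1}
    - {"linear":[0,0,0],"dr":[0,0,0],"jaw":1}

```text
clock: 20.35
tcp_pos: [0.4669, -0.0851, 0.1036]
orientation: [-3.088, -0.578, -0.001]
contact_force: [0.1, 0.1, -0.3]
grip_width: 0.0246
```

Run:
```python
from h import *
go((.467,-.0868,.0883))
c=cal("wrist")
im=viewer.grab_frame("wrist"); 
for q in np.linspace(0,2*np.pi,73):
    u=proj(c,[.467+.038*np.cos(q),-.0868+.038*np.sin(q),.072]); cv2.circle(im,tuple(int(v) for v in u.round()),1,(0,255,0),-1)
cv2.imwrite("pics/w13.png",im[:,:,::-1])
```

```text
t 20.35 tcp [ 0.4669 -0.0851  0.1036] tilt 0.02 w 0.0246 F [ 0.1  0.1 -0.3] q7 -1.27
levelling dr [ 0.   -0.02  0.  ]
to (0.467, -0.0868, 0.0883) tool shift mm [-0.6  1.6 15.3] rows 1 each [-0.6  1.6 15.3]
```

View pics/w13.png

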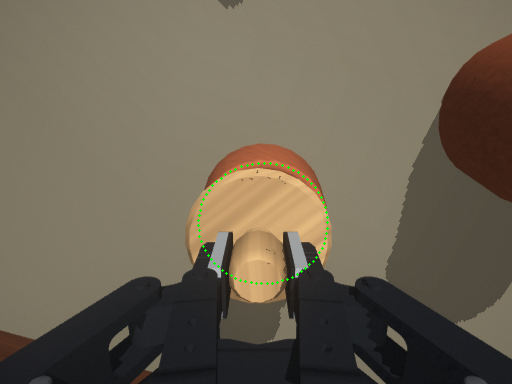

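Emit:
drive_tool:
  commands:
    - {"linear":[-0.0005,0.0015,0.002],"dr":[0,0,0],"jaw":1}
    - {"linear":[0,0,0.004],"dr":[0,0,0],"jaw":1}
    - {"linear":[0,0,0.004],"dr":[0,0,0],"jaw":1}
    - {"linear":[0,0,0.002],"dr":[0,0,0],"jaw":1}
    - {"linear":[0,0,0.0015],"dr":[0,0,0],"jaw":1}
    - {"linear":[0,0,0.001],"dr":[0,0,0],"jaw":1}
    - {"linear":[0,0,0],"dr":[0,0,0],"jaw":1}

```text
clock: 21.28
tcp_pos: [0.4682, -0.0869, 0.0896]
orientation: [3.087, 0.578, 0.005]
contact_force: [1.0, -0.5, -0.4]
grip_width: 0.0244
```

Emit:
drive_tool:
  commands:
    - {"linear":[0,0,0.001],"dr":[0,0,0],"jaw":1}
    - {"linear":[0,0,0],"dr":[0,0,0],"jaw":1}

```text
clock: 21.52
tcp_pos: [0.4683, -0.0869, 0.0886]
orientation: [3.087, 0.578, 0.005]
contact_force: [0.4, -0.8, -0.4]
grip_width: 0.0243
```

Emit:
drive_tool:
  commands:
    - {"linear":[0,0,0.001],"dr":[0,0,0],"jaw":1}
    - {"linear":[0,0,0],"dr":[0,0,0],"jaw":1}

```text
clock: 21.78
tcp_pos: [0.4686, -0.0869, 0.0882]
orientation: [3.087, 0.577, 0.006]
contact_force: [-1.7, -0.1, 1.7]
grip_width: 0.0242
```

Emit:
drive_tool:
  commands:
    - {"linear":[0,0,0.001],"dr":[0,0,0],"jaw":1}
    - {"linear":[0,0,0],"dr":[0,0,0],"jaw":1}

```text
clock: 22.02
tcp_pos: [0.4686, -0.087, 0.0882]
orientation: [3.086, 0.577, 0.006]
contact_force: [-1.7, 0.7, 3.3]
grip_width: 0.0241
```

Contact at the predicted height; release.

Emit:
drive_tool:
  commands:
    - {"linear":[0,0,0],"dr":[0,0,0],"jaw":0.35}
    - {"linear":[0,0,0],"dr":[0,0,0],"jaw":0.35}
    - {"linear":[0,0,0],"dr":[0,0,0],"jaw":0.35}
    - {"linear":[0,0,-0.015],"dr":[0,0,0],"jaw":0.35}
    - {"linear":[0,0,-0.03],"dr":[0,0,0],"jaw":0.35}
    - {"linear":[0,0,-0.03],"dr":[0,0,0],"jaw":0.35}
    - {"linear":[0,0,-0.015],"dr":[0,0,0],"jaw":0.35}
    - {"linear":[0,0,0],"dr":[0,0,0],"jaw":0.35}

```text
clock: 23.02
tcp_pos: [0.4689, -0.0868, 0.1841]
orientation: [3.086, 0.578, 0.01]
contact_force: [0.5, -0.6, -0.8]
grip_width: 0.0556
```

Run:
```python
from h import *
im=viewer.grab_frame("wrist"); cv2.imwrite("pics/w14.png",im[:,:,::-1])
go((.6645,0,.15),(.6645,0,.065),(.6645,0,.0275))
```

```text
t 23.07 tcp [ 0.4685 -0.0867  0.1835] tilt 0.31 w 0.0555 F [-0.3  0.5 -0.3] q7 -1.22
levelling dr [ 0.15 -0.27  0.  ]
to (0.6645, 0, 0.15) tool shift mm [213.9 -10.1  34.5] rows 4 each [53.5 -2.5  8.6]
to (0.6645, 0, 0.065) tool shift mm [-0.4 -0.2 85. ] rows 2 each [-0.2 -0.1 42.5]
to (0.6645, 0, 0.0275) tool shift mm [-0.2 -0.1 37.5] rows 1 each [-0.2 -0.1 37.5]
```

View pics/w14.png

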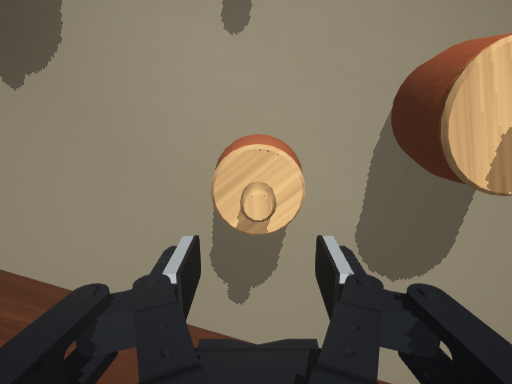

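Medium lid seated. Next the small lid, which lies beside the knife tip. I'll look from just above it before closing in.

Emit:
drive_tool:
  commands:
    - {"linear":[0.03,-0.001,0],"dr":[0.1,-0.2,0],"jaw":0.35}
    - {"linear":[0.05,-0.003,0],"dr":[0,0,0],"jaw":0.35}
    - {"linear":[0.053,-0.003,0.008],"dr":[0,0,0],"jaw":0.35}
    - {"linear":[0.045,-0.002,0.01],"dr":[0,0,0],"jaw":0.35}
    - {"linear":[0.026,-0.001,0.015],"dr":[0,0,0],"jaw":0.35}
    - {"linear":[0.006,0,0.025],"dr":[0,0,0],"jaw":0.35}
    - {"linear":[0,0,0.025],"dr":[0,0,0],"jaw":0.35}
    - {"linear":[0,0,0],"dr":[0,0,0],"jaw":0.35}

```text
clock: 24.08
tcp_pos: [0.6617, 0.0006, 0.0898]
orientation: [-3.087, -0.576, 0.016]
contact_force: [0.1, -0.6, 0.1]
grip_width: 0.0556
```

Emit:
drive_tool:
  commands:
    - {"linear":[0,0,0.01],"dr":[0,0,0],"jaw":0.35}
    - {"linear":[0,0,0],"dr":[0,0,0],"jaw":0.35}

```text
clock: 24.32
tcp_pos: [0.6618, 0.0004, 0.0801]
orientation: [-3.087, -0.575, 0.015]
contact_force: [-0.2, -0.5, -0.4]
grip_width: 0.0556
```

Run:
```python
from h import *
im=viewer.grab_frame("wrist"); cv2.imwrite("pics/w15.png",im[:,:,::-1])
go((.6645,0,.0275)); c=cal("wrist"); print(proj(c,(.6645,0.0008,.056)),proj(c,(.6645,0.0008,.02)))
```

```text
t 24.38 tcp [6.625e-01 5.000e-04 8.090e-02] tilt 0.46 w 0.0553 F [-0.2 -1.2  0.1] q7 -1.44
levelling dr [-0.14  0.44  0.  ]
to (0.6645, 0, 0.0275) tool shift mm [ 2.1  1.3 53.4] rows 1 each [ 2.1  1.3 53.4]
[260.87235899 226.49635252] [260.46316058 205.63795783]
```

View pics/w15.png

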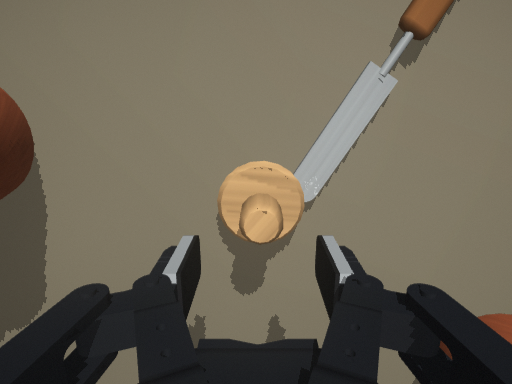

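Knob top at (261,225), as predicted (260.9,226.5). The blade tip at (308,195) just touches the disc edge in this view and lies clear of the finger paths.

Emit:
drive_tool:
  commands:
    - {"linear":[0.0015,0.001,0.015],"dr":[-0.1,0.35,0],"jaw":0.35}
    - {"linear":[0,0,0.017],"dr":[0,0,0],"jaw":0.35}
    - {"linear":[0,0,0.01],"dr":[0,0,0],"jaw":0.35}
    - {"linear":[0,0,0.004],"dr":[0,0,0],"jaw":0.35}
    - {"linear":[0,0,0],"dr":[0,0,0],"jaw":0.35}

```text
clock: 25.0
tcp_pos: [0.6646, -0.0002, 0.0325]
orientation: [-3.089, -0.575, 0.0]
contact_force: [-0.6, -0.4, 0.1]
grip_width: 0.0558
```

Run:
```python
from h import *
go((.6645,0.0005,.0275))
im=viewer.grab_frame("wrist"); cv2.imwrite("pics/w16.png",im[:,:,::-1])
c=cal("wrist"); print(proj(c,(.6645,0.0008,.056)))
```

```text
t 25.0 tcp [ 6.646e-01 -2.000e-04  3.250e-02] tilt 0.01 w 0.0558 F [-0.6 -0.4  0.1] q7 -1.46
levelling dr [-0.  0.  0.]
to (0.6645, 0.0005, 0.0275) tool shift mm [ 0.1 -0.7  5. ] rows 1 each [ 0.1 -0.7  5. ]
[258.48239539 274.81430183]
```

View pics/w16.png

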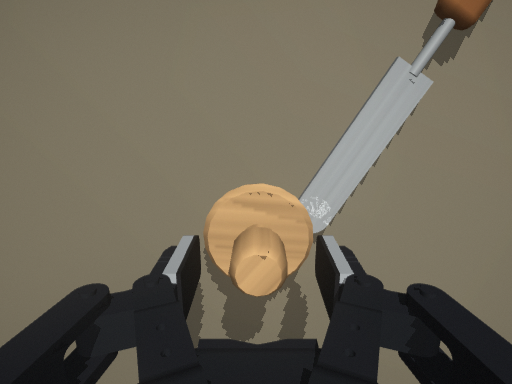

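Emit:
drive_tool:
  commands:
    - {"linear":[0,-0.0005,0.004],"dr":[0,0,0],"jaw":0.35}
    - {"linear":[0,0,0],"dr":[0,0,0],"jaw":1}
    - {"linear":[0,0,0],"dr":[0,0,0],"jaw":1}
    - {"linear":[0,0,0],"dr":[0,0,0],"jaw":1}
    - {"linear":[0,0,0],"dr":[0,0,0],"jaw":1}
    - {"linear":[0,0,0],"dr":[0,0,0],"jaw":1}

```text
clock: 25.8
tcp_pos: [0.6656, 0.0004, 0.0299]
orientation: [3.088, 0.575, 0.004]
contact_force: [0.5, 0.7, -0.8]
grip_width: 0.0242
```

Emit:
drive_tool:
  commands:
    - {"linear":[0,0,-0.01],"dr":[0,0,0],"jaw":1}
    - {"linear":[0,0,-0.02],"dr":[0,0,0],"jaw":1}
    - {"linear":[0,0,-0.04],"dr":[0,0,0],"jaw":1}
    - {"linear":[0,0,-0.045],"dr":[0,0,0],"jaw":1}
    - {"linear":[0,0,-0.04],"dr":[0,0,0],"jaw":1}
    - {"linear":[0,0,0],"dr":[0,0,0],"jaw":1}

```text
clock: 26.55
tcp_pos: [0.6663, 0.0007, 0.1971]
orientation: [3.088, 0.575, 0.013]
contact_force: [-0.6, -0.6, -0.6]
grip_width: 0.0241
```

Run:
```python
from h import *
go((.520,.4233,.19),(.520,.4233,.12))
im=viewer.grab_frame("wrist"); cv2.imwrite("pics/w17.png",im[:,:,::-1])
```

```text
t 26.55 tcp [0.6663 0.0007 0.1971] tilt 0.46 w 0.0241 F [-0.6 -0.6 -0.6] q7 -1.41
levelling dr [ 0.12 -0.44  0.  ]
to (0.52, 0.4233, 0.19) tool shift mm [  15.6 -446.9    6.3] rows 8 each [  1.9 -55.9   0.8]
to (0.52, 0.4233, 0.12) tool shift mm [-0.5 -0.2 70. ] rows 2 each [-0.3 -0.1 35. ]
```

View pics/w17.png

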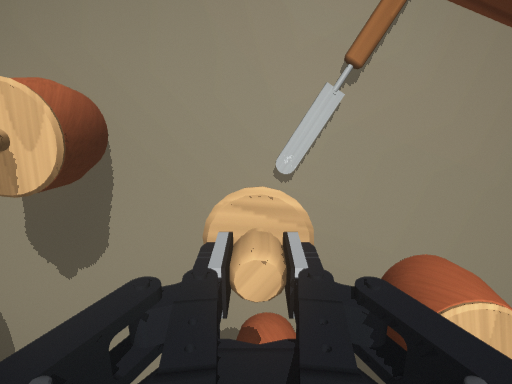

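Emit:
drive_tool:
  commands:
    - {"linear":[0.001,-0.025,0],"dr":[0.1,-0.4,0],"jaw":1}
    - {"linear":[0.002,-0.045,0],"dr":[0,0,0],"jaw":1}
    - {"linear":[0.002,-0.055,0],"dr":[0,0,0],"jaw":1}
    - {"linear":[0.002,-0.055,0],"dr":[0,0,0],"jaw":1}
    - {"linear":[0.002,-0.055,0],"dr":[0,0,0],"jaw":1}
    - {"linear":[0.002,-0.055,0],"dr":[0,0,0],"jaw":1}
    - {"linear":[0.002,-0.05,0],"dr":[0,0,0],"jaw":1}
    - {"linear":[0.002,-0.04,0],"dr":[0,0,0],"jaw":1}

```text
clock: 27.6
tcp_pos: [0.5368, 0.3631, 0.1887]
orientation: [3.085, 0.559, -0.022]
contact_force: [0.7, 0.5, -0.3]
grip_width: 0.0244
```

Run:
```python
from h import *
go((.520,.4233,.15))
```

```text
t 27.6 tcp [0.5368 0.3631 0.1887] tilt 0.88 w 0.0244 F [ 0.7  0.5 -0.3] q7 -2.05
levelling dr [ 0.19  0.86 -0.  ]
to (0.52, 0.4233, 0.15) tool shift mm [  6.  -62.4  38.4] rows 2 each [  3.  -31.2  19.2]
```

Emit:
drive_tool:
  commands:
    - {"linear":[0.002,-0.03,0.003],"dr":[0.1,0.4,0],"jaw":1}
    - {"linear":[0.002,-0.02,0.008],"dr":[0,0.3,0],"jaw":1}
    - {"linear":[0.001,-0.008,0.012],"dr":[0,0,0],"jaw":1}
    - {"linear":[0,0,0.01],"dr":[0,0,0],"jaw":1}
    - {"linear":[0,0,0],"dr":[0,0,0],"jaw":1}
    - {"linear":[0,0,0],"dr":[0,0,0],"jaw":1}

```text
clock: 28.35
tcp_pos: [0.5182, 0.4191, 0.1499]
orientation: [3.084, 0.562, -0.013]
contact_force: [0.2, 0.5, -0.4]
grip_width: 0.0241
```

Run:
```python
from h import *
go((.520,.4233,.10))
c=cal("wrist")
im=viewer.grab_frame("wrist"); 
for q in np.linspace(0,2*np.pi,73):
    u=proj(c,[.52+.029*np.cos(q),.4233+.029*np.sin(q),.06]); cv2.circle(im,tuple(int(v) for v in u.round()),1,(0,255,0),-1)
cv2.imwrite("pics/w18.png",im[:,:,::-1])
```

```text
t 28.35 tcp [0.5182 0.4191 0.1499] tilt 0.59 w 0.0241 F [ 0.2  0.5 -0.4] q7 -2.15
levelling dr [ 0.28  0.52 -0.  ]
to (0.52, 0.4233, 0.1) tool shift mm [ 3.6 -3.6 49.8] rows 1 each [ 3.6 -3.6 49.8]
```

View pics/w18.png

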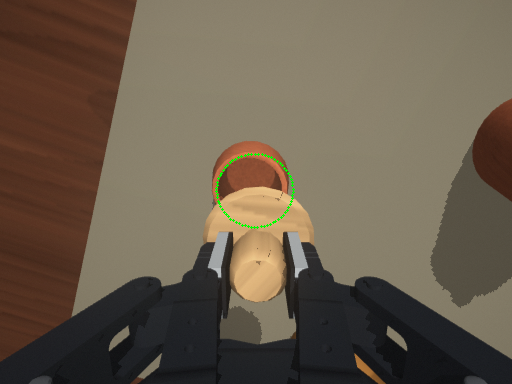

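Run:
```python
import cv2
im=cv2.imread("pics/w18.png"); cv2.imwrite("pics/w18c.png",cv2.resize(im[130:240,190:320],None,fx=5.4,fy=5.4,interpolation=cv2.INTER_CUBIC))
```

```text
(no output)
```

View pics/w18c.png

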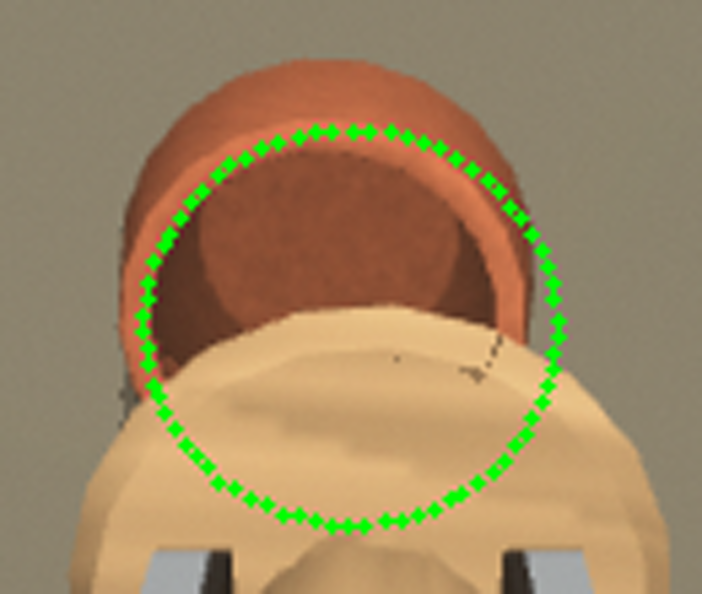

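Emit:
drive_tool:
  commands:
    - {"linear":[0.004,-0.0055,0.012],"dr":[0.25,0.45,0],"jaw":1}
    - {"linear":[0,0,0.018],"dr":[0,0,0],"jaw":1}
    - {"linear":[0,0,0.011],"dr":[0,0,0],"jaw":1}
    - {"linear":[0,0,0.003],"dr":[0,0,0],"jaw":1}
    - {"linear":[0,0,0],"dr":[0,0,0],"jaw":1}

```text
clock: 29.02
tcp_pos: [0.5205, 0.4248, 0.1024]
orientation: [3.09, 0.56, -0.001]
contact_force: [0.1, -0.0, 0.4]
grip_width: 0.0239
```

Run:
```python
from h import *
go((.520,.4233,.0779))
c=cal("wrist")
im=viewer.grab_frame("wrist"); s=viewer.grab_frame("scene"); t=viewer.grab_frame("top")
for q in np.linspace(0,2*np.pi,73):
    u=proj(c,[.52+.029*np.cos(q),.4233+.029*np.sin(q),.06]); cv2.circle(im,tuple(int(v) for v in u.round()),0,(0,255,0),-1)
f=lambda a:cv2.resize(a,(400,400),interpolation=cv2.INTER_CUBIC)
cv2.imwrite("pics/w19.png",np.hstack([f(im[130:260,190:320]),f(s[190:260,350:420])])[:,:,::-1])
```

```text
t 29.02 tcp [0.5205 0.4248 0.1024] tilt 0.08 w 0.0239 F [ 0.1 -0.   0.4] q7 -2.18
levelling dr [ 0.05  0.06 -0.  ]
to (0.52, 0.4233, 0.0779) tool shift mm [-1.   1.2 24.5] rows 1 each [-1.   1.2 24.5]
```

View pics/w19.png

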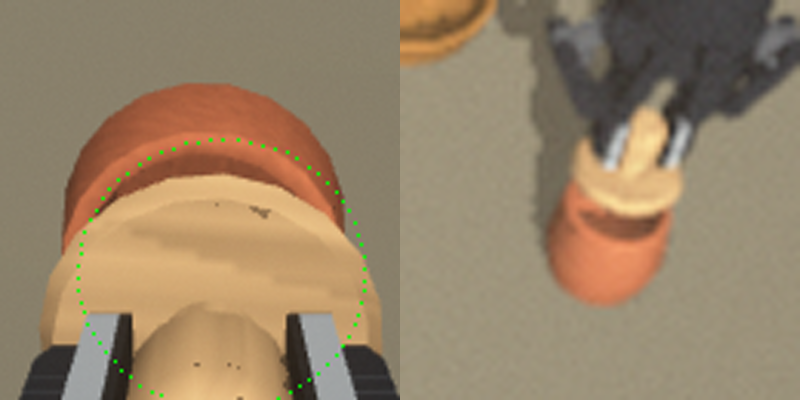

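Run:
```python
from h import *
s=viewer.grab_frame("scene"); cs=cal("scene"); t=viewer.grab_frame("top")
f=5.714
I=cv2.resize(s[190:260,350:420],(400,400),interpolation=cv2.INTER_CUBIC); I0=cv2.resize(cv2.imread("pics/scene0.png")[190:260,350:420,::-1],(400,400),interpolation=cv2.INTER_CUBIC)
o=monitor.get_obs()["tcp_pos"]
def dr(I,x,y,z,r,col):
    for q in np.linspace(0,2*np.pi,60):
        u=(proj(cs,[x+r*np.cos(q),y+r*np.sin(q),z])-[350,190]+.5)*f; cv2.circle(I,tuple(int(v) for v in u.round()),1,col,-1)
dr(I,o[0],o[1],.0925,.03,(0,255,0)); dr(I,.52,.4233,.06,.029,(0,0,255)); dr(I0,.52,.4233,.06,.029,(0,0,255)); dr(I0,.52,.4233,.06,.024,(0,0,255))
cv2.imwrite("pics/s20.png",np.hstack([I,I0])[:,:,::-1])
```

```text
(no output)
```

View pics/s20.png

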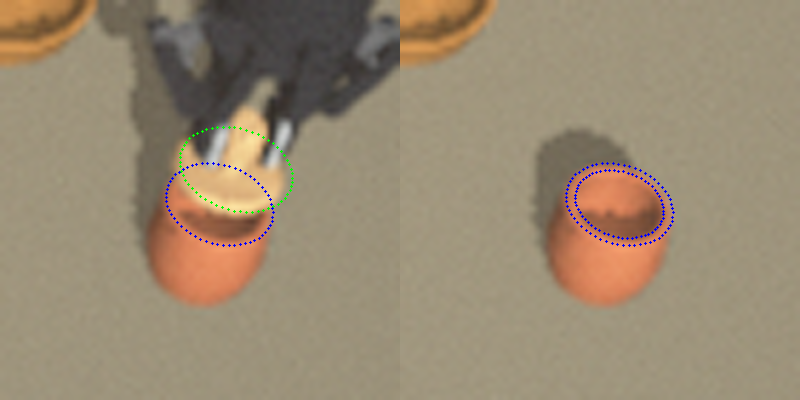

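Relative to the model overlay, wrist and scene views agree: the lid is about 1 mm short of the jar centre in tool −y. I correct this and lower.

Emit:
drive_tool:
  commands:
    - {"linear":[0.001,-0.0012,0.006],"dr":[0,0,0],"jaw":1}
    - {"linear":[0,0,0.006],"dr":[0,0,0],"jaw":1}
    - {"linear":[0,0,0.004],"dr":[0,0,0],"jaw":1}
    - {"linear":[0,0,0.003],"dr":[0,0,0],"jaw":1}
    - {"linear":[0,0,0.001],"dr":[0,0,0],"jaw":1}
    - {"linear":[0,0,0],"dr":[0,0,0],"jaw":1}

```text
clock: 30.02
tcp_pos: [0.5216, 0.4268, 0.0822]
orientation: [3.091, 0.56, 0.001]
contact_force: [0.1, -0.3, -0.1]
grip_width: 0.0244
```

Run:
```python
from h import *
go((.520,.4233,.0779))
im=viewer.grab_frame("wrist"); s=viewer.grab_frame("scene")
f=lambda a:cv2.resize(a,(400,400),interpolation=cv2.INTER_CUBIC)
cv2.imwrite("pics/w21.png",np.hstack([f(im[130:260,190:320]),f(s[190:260,350:420])])[:,:,::-1])
```

```text
t 30.02 tcp [0.5216 0.4268 0.0822] tilt 0.05 w 0.0244 F [ 0.1 -0.3 -0.1] q7 -2.19
levelling dr [ 0.01 -0.05  0.  ]
to (0.52, 0.4233, 0.0779) tool shift mm [-2.7  2.7  4.3] rows 1 each [-2.7  2.7  4.3]
```

View pics/w21.png

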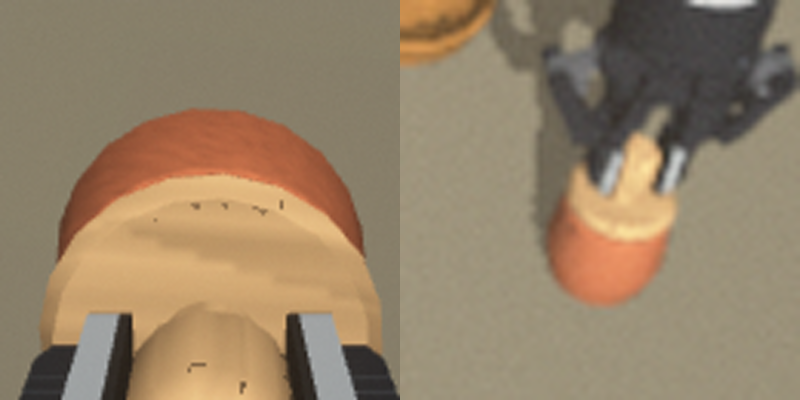

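Centred in both views. Lowering the last 4 mm.

Emit:
drive_tool:
  commands:
    - {"linear":[0,0,0.0015],"dr":[0,0,0],"jaw":1}
    - {"linear":[0,0,0.0015],"dr":[0,0,0],"jaw":1}
    - {"linear":[0,0,0.001],"dr":[0,0,0],"jaw":1}
    - {"linear":[0,0,0],"dr":[0,0,0],"jaw":1}

```text
clock: 30.62
tcp_pos: [0.5219, 0.427, 0.0785]
orientation: [-3.091, -0.56, -0.003]
contact_force: [0.4, -0.3, -0.5]
grip_width: 0.0242
```

Emit:
drive_tool:
  commands:
    - {"linear":[0,0,0.001],"dr":[0,0,0],"jaw":1}
    - {"linear":[0,0,0],"dr":[0,0,0],"jaw":1}

```text
clock: 30.88
tcp_pos: [0.522, 0.4271, 0.0777]
orientation: [-3.091, -0.56, -0.003]
contact_force: [-0.8, -0.3, 1.8]
grip_width: 0.0243
```

Emit:
drive_tool:
  commands:
    - {"linear":[0,0,0.001],"dr":[0,0,0],"jaw":1}
    - {"linear":[0,0,0],"dr":[0,0,0],"jaw":1}

```text
clock: 31.12
tcp_pos: [0.5223, 0.4276, 0.0778]
orientation: [-3.09, -0.56, -0.005]
contact_force: [-0.2, 0.2, 0.7]
grip_width: 0.0246
```

Contact at the predicted 0.0779. Releasing and rising.

Emit:
drive_tool:
  commands:
    - {"linear":[0,0,0],"dr":[0,0,0],"jaw":0.35}
    - {"linear":[0,0,0],"dr":[0,0,0],"jaw":0.35}
    - {"linear":[0,0,0],"dr":[0,0,0],"jaw":0.35}
    - {"linear":[0,0,-0.015],"dr":[0,0,0],"jaw":0.35}
    - {"linear":[0,0,-0.03],"dr":[0,0,0],"jaw":0.35}
    - {"linear":[0,0,-0.035],"dr":[0,0,0],"jaw":0.35}
    - {"linear":[0,0,-0.035],"dr":[0,0,0],"jaw":0.35}
    - {"linear":[0,0,0],"dr":[0,0,0],"jaw":0.35}

```text
clock: 32.12
tcp_pos: [0.5222, 0.4279, 0.1998]
orientation: [-3.089, -0.56, -0.007]
contact_force: [0.1, -0.1, 0.5]
grip_width: 0.0555
```

Run:
```python
from h import *
im=viewer.grab_frame("wrist"); cv2.imwrite("pics/w22.png",im[:,:,::-1])
s=viewer.grab_frame("scene"); cv2.imwrite("pics/s22.png",cv2.resize(s[115:290,120:410,::-1],None,fx=2.7,fy=2.7,interpolation=cv2.INTER_CUBIC))
t=viewer.grab_frame("top"); cv2.imwrite("pics/t22.png",t[:,:,::-1])
go()
```

```text
t 32.27 tcp [0.5205 0.4258 0.1949] tilt 0.16 w 0.0553 F [ 0.1 -0.2 -0.4] q7 -2.15
levelling dr [ 0.08  0.14 -0.  ]
```

View pics/w22.png

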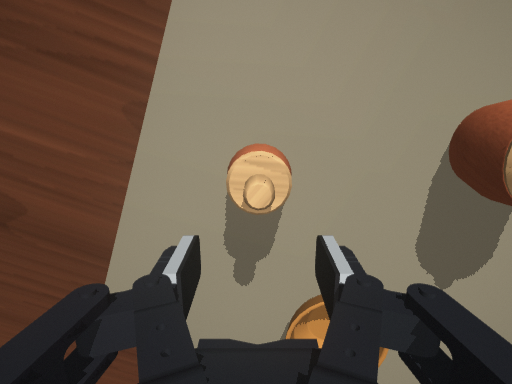

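View pics/s22.png

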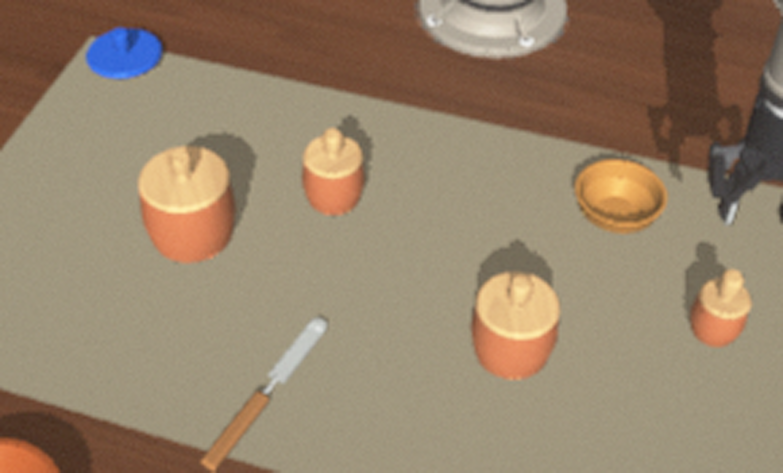

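Run:
```python
from h import *
c=cal("top")
im=cv2.imread("pics/t22.png")[:,:,::-1].copy(); a=cv2.imread("pics/top0.png")[:,:,::-1].copy()
def lids(im,name):
    hsv=cv2.cvtColor(im,cv2.COLOR_RGB2HSV); H,S,V=[hsv[:,:,i].astype(int) for i in range(3)]
    m=np.zeros(H.shape,bool); m[140:285,95:425]=1; m&=(H>=11)&(H<24)&(S>75)&(V>150)
    cs,_=cv2.findContours(m.astype(np.uint8),cv2.RETR_EXTERNAL,cv2.CHAIN_APPROX_NONE)
    for k in cs:
        if cv2.contourArea(k)<60: continue
        k=k[:,0,:].astype(float); mc=k.mean(0)
        for z in (.066,.078,.090,.101):
            x,d,f=circ([toplane(c,q+(q-mc)/np.linalg.norm(q-mc)*.4,z) for q in k]); print(name,mc.round(1),z,x.round(4),d.round(4))
lids(im,"now")
cv2.imwrite("pics/cmp.png",np.vstack([cv2.resize(i[90:290,80:430],(700,400),interpolation=cv2.INTER_CUBIC)[:290] for i in (a,im)])[:,:,::-1])
```

```text
now [166.1 247.6] 0.066 [0.3723 0.2723] 0.1159
now [166.1 247.6] 0.078 [0.3729 0.2699] 0.1149
now [166.1 247.6] 0.09 [0.3735 0.2676] 0.1139
now [166.1 247.6] 0.101 [0.374  0.2654] 0.1129
now [278.6 219.5] 0.066 [ 0.4703 -0.0875] 0.0785
now [278.6 219.5] 0.078 [ 0.47   -0.0867] 0.0778
now [278.6 219.5] 0.09 [ 0.4697 -0.0859] 0.0771
now [278.6 219.5] 0.101 [ 0.4695 -0.0851] 0.0765
now [117.  204.5] 0.066 [0.5222 0.4277] 0.0591
now [117.  204.5] 0.078 [0.5215 0.4239] 0.0585
now [117.  204.5] 0.09 [0.5208 0.4202] 0.058
now [117.  204.5] 0.101 [0.5201 0.4168] 0.0576
now [327.1 180. ] 0.066 [ 0.5952 -0.2455] 0.1161
now [327.1 180. ] 0.078 [ 0.5939 -0.2433] 0.115
now [327.1 180. ] 0.09 [ 0.5925 -0.2412] 0.114
now [327.1 180. ] 0.101 [ 0.5912 -0.2392] 0.1131
now [186.1 167.9] 0.066 [0.6377 0.2078] 0.0978
now [186.1 167.9] 0.078 [0.6359 0.206 ] 0.0969
now [186.1 167.9] 0.09 [0.6342 0.2042] 0.0961
now [186.1 167.9] 0.101 [0.6326 0.2025] 0.0953
```

View pics/t22.png

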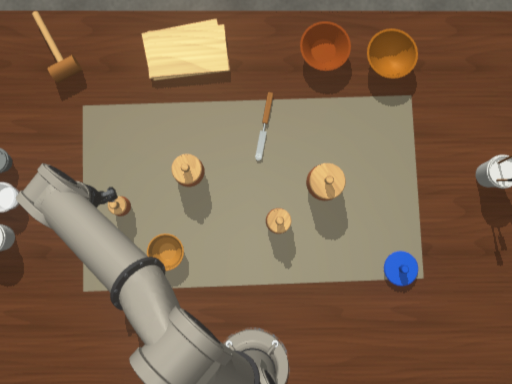

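All four lids sit level at their seated heights: the disc diameters computed at those heights are 113, 96, 78 and 59 mm. The jars, knife and bowl look to be where they were, and the gripper is clear.

```bash
python3 -c "
from bench import job
print(job.hand_in())"
```

```text
the job is handed in; nothing more can be done
None
```

All four jars are closed, each with the wooden lid made for its size, and I handed the job in at about 32 s of the 109 s allowed. I left the blue look-alike lid alone.

**Placing:** I took each lid by its knob, lowered it in steps of 1–1.5 mm until it stopped, and then released it. Each stopped within about 0.2 mm of its predicted seated height. The wrist force read no more than about 3 N in the readings as the lids came to rest.

**Last checks:**
- **Fit:** The final pictures show the discs level and centred on the rims. In the top view the discs measure 113, 96, 78 and 59 mm at their seated heights, against 114, 96, 78 and 60 mm given.
- **Other things:** The jars, bowl and knife look by eye to be in the same places as in the first pictures. I did not measure them. The gripper was clear of everything.

**Disagreements between measurements:**
- My first top-view positions for the medium and small jars were about 3–4 mm off from the closer wrist view. I corrected both before lowering.
- The giant and large lids gave no clear contact force. For those I relied on the height no longer decreasing at the predicted value, and on the pictures.

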